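Load a bone blank under the bonnet of a carving machine

ROBOT

A 6-joint arm with a two-finger parallel gripper is mounted at the origin on a cart in front of the work surface, level with it; the furniture and walls round the work are solid. World frame = base frame: x ahead of the robot, y to its left, z up, the work surface at z = 0. Lengths are in m, angles in rad, forces in N, time in s.
With the tool pointing down it reaches from about 0.3 to 0.875 m from the base axis. Payload 6.4 kg.
Tool frame: the origin (TCP) lies midway between the tips of the shut fingers; the grasp point (between the pads) lies 19 mm behind it; z points along the fingers, y is the line along which they close (so a half turn about z gives the same grasp; the last joint's range is limited). The gripper opens to 85 mm and grips with 20 to 120 N. Pads are 22 mm wide; open, the fingers measure 114 mm over their backs; the gripper's body (76 mm by 85 mm) begins 54 mm behind the grasp point. The pads swing forward as they close: fully open they stand 13 mm farther back than shut.
Start: joints at [-1.376, 0.181, 1.607, -0, 1.354, -0.206], TCP at [0.224, -0.529, 0.231] pointing down, gripper open.
Joint ranges: [-2.99, 2.99], [-0.89, 2.07], [0.3, 2.58], [-1.14, 4.28], [0, 2.63], [-3.12, 3.12]. Speed limits (rad/s): [2.57, 2.57, 3.01, 3.14, 3.14, 3.14].

INTERFACE

Orientations are given as a unit quaternion [w, x, y, z].
In Python, from bench import sensors, vision, ctrl gives the robot as it stands.
- The arm moves only by the tool carry_out, never from a script. Its argument "deltas" is text: rows parted by semicolons, each of 7 numbers parted by spaces: the shift along the tool's x, y, z in mm, then the turn, a rotation vector about the tool's x, y, z in rad, then the closure, from 0 (fully open) to 1 (shut). In form: tx ty tz ax ay az claw; .... A call has 1 to 12 rows; each row is the pose to reach, as a shift and turn from the pose commanded when the call began, along the tool's axes at that moment; what a row does not reach only later rows make up. A row lasts 1/8 s, in which the tool goes at most 62.5 mm and 10.7 degrees, less where a joint would pass 70% of its speed; a pose out of reach is approached as far as the arm can. A call with a gripper value outside its range is refused whole. The fingers move at their own pace and stop on an object; the grip force is fixed at half the most. Time passes only in rows, so rows that repeat a pose let the fingers close. It gives the time, the measured TCP pose, the force, the opening and the grip force at its end, in the units of the state.
- sensors.get_obs(): the state, without advancing time (a new reading comes with each control period).
- vision.camera(name): name is "scene" or "top"; returns the picture (480x640x3 uint8, blue, green, red); there is no depth.
- vision.camera_model(name): a dict with "K" (3x3 intrinsics, pixels), "k1" (the pictures are not rectified: a ray, as slopes to the right and down, at radius r is drawn at 1 + k1 r^2 times it, then the intrinsics apply), "extrinsics" (4x4, takes a point from world to camera coordinates). Camera axes: x right, y down, z forward; pixel columns grow to the right and rows downward; lengths in m; the calibration is good to about 2 mm. A picture is of the moment at which its call begins. camera_model takes no time and is no camera call.
- ctrl.hand_in(): hands the job in; it is judged then, once.
The state is a dict: "time_s": time; "q": joint angles; "dq": joint speeds; "joint_efforts": joint torques, N m; "eef_pos": TCP position; "eef_rot": TCP orientation; "wrist_force": force on the tool from outside, world axes, zero at the start; "torque": the same for the moment, N m; "opening": opening from 0.0 (shut) to 1.0 (fully open); "grasp_force": force on a finger pad.
Only numpy, scipy, OpenCV 4.12 (cv2) and the standard library are available. Lean on these libraries where they do the work, as an engineer would, in place of code of your own. Each camera call takes 0.05 s, during which the arm holds its last target. There are 200 camera calls.

TASK

Load the raw bone into the carving machine: press the red latch pad so that the bonnet pops up, then reach under its raised front edge, push the orange safety catch aside while you lift, and swing the bonnet up until it stands nearly upright. Lay the bone flat in the cradle between the end stops and let go of it, then bring the bonnet down again and press its front edge until the latch snaps shut. Leave the other things on the bench where they are.

Things in the scene. Friction and masses are not known exactly. Their poses are not given: they have to be found in the camera images.
- machine: Fixed benchtop carving machine, grey base, green bonnet, 230 mm deep, 240 wide, 150 high. Origin: centre of the base's foot plane, 6 mm above the bench. x points from its front to its back, y to the left as seen by the robot, z up. Positions (x, y, z) below are in this frame, in mm. Base: x -85 to 105, y +-115, deck at z 60. Spindle head on the deck: x 0 to 86, y +-36, up to z 132.
- bonnet (a joint): Angle of the green bonnet, 0.36 kg, hinged at its back, in rad: 0 shut and latched, grows as the front rises; 0.13 popped up by sprung plungers, held by the safety catch; stop at 1.4. Stiff hinges hold it wherever it is left above 0.13; swinging it at its front takes up to 5 N. Shut, it covers x -88 to 94, y +-119, up to z 150; its front wall slopes from x -86 at z 105 to x -71 at z 148.
- bonnet_hinge (a point): Middle of the bonnet's hinge line, which runs along y: at (100, 0, 66).
- bonnet_edge (a point): Middle of the lower front edge of the bonnet's nose. The nose runs along the whole front: a vertical skirt, x -125 to -121, z 58 to 105, under a ledge; hollow and open below. This point is at (-125, 0, 58) shut, (-124, 0, 88) popped up; it moves with the bonnet.
- bonnet_ledge (a point): Middle of the flat ledge on top of the nose, at (-106, 0, 105) shut: 39 mm deep (x -125 to -86), 238 mm wide, in front of the sloping wall; it moves with the bonnet. Pressing down here with 10 to 20 N shuts the bonnet; latch and catch snap in by themselves. With the bonnet up, its ledge can be pulled down from behind.
- latch (a joint): Angle of the latch, a steel rocker with a red pad on the front of the base, turning on a line along y through x -138, z 35, in rad: 0 at rest, grows as the pad is pressed down, stop at 0.34. Its hook holds a pin on the skirt, lets go at about 0.2 (pad 5 to 6 mm down, 3 to 10 N) and springs back when the pad is let go.
- latch_pad (a point): Middle of the top of the red pad, at (-168, 85, 55) at rest; the pad is 32 mm deep (x) and 34 mm wide (y) and moves with the latch, whose upright hook arm stands 26 mm behind this point and swings 6 mm towards the front when pressed.
- catch (a joint): Angle of the orange safety catch, a sprung lever standing on the front of the base behind the skirt, on a pivot along x at y -14, z 20, in rad: 0 hooked, grows as its upper end is pushed to the machine's left (+y), stop at 0.42. Popped up, its hook (underside z 81) holds the bonnet's stud down; the stud is free from 0.2 on. Keep it aside until the front is 25 mm higher. It snaps in on shutting.
- catch_tongue (a point): Front edge of the right (-y) face of the catch's tongue, at (-120, -5, 63) at rest. The tongue is a plate 22 mm deep (x -120 to -98), 8 mm thick (y), z 44 to 82; shut, the skirt hides it from above, popped up all of it stands below the skirt's edge. Push the face to +y by 12 to 14 mm (2 to 5 N) at about this height; 9 mm frees the stud. The space to its right is free down to the bench.
- stud (a point): Front end of the steel stud that the catch holds, on a hanger of the bonnet; 8 mm thick, runs 12 mm back along x. At (-102, -12, 50) shut, about (-102, -12, 77) popped up; it moves with the bonnet, so reach less than 20 mm in behind the skirt at that place.
- cradle (a point): Middle of the cradle's floor, at (-53, 0, 66), axes as the machine's. The bone lies along y, between end stops (11 mm high) at y +-80 and low fences (9 mm high) at 27 mm before and behind the middle, y 34 to 62 and -34 to -62: 5 mm of play at each end, 4 mm on each side. Between the fences there is room for fingers down to z 63.
- raw_bone: Pale sawn bone blank to be loaded, 150 mm long (y), 45 mm wide (x), 29 mm high, 0.16 kg. Origin: middle of its underside; z up. Either end may point either way.
- wax_tin: Bystander: open tin of wax, 65 mm across, 22 mm high; origin at the middle of its underside.
- sanding_block: Bystander: sanding block, 45 x 88 x 26 mm; origin at the middle of its underside.
- slate_hone: Bystander: dark slate stone, 34 x 91 x 11 mm; origin at the middle of its underside.
- screwdriver: Bystander: screwdriver with a red handle, 196 mm long (y), 29 mm thick; origin at its middle, on the bench.

How it is judged:
By the outcome, as a careful person would: the job done as asked, in the order asked, and still so for the second after the job is handed in, with the robot touching nothing.
It also fails if it takes over 64 s, if anything falls off the work surface, if the arm or the gripper's body presses on something with over 40 N, if the wrist force passes 120 N, or if a joint passes its speed limit or range.

## Working session

There is one attempt and no reset: what is moved stays moved. The work goes in short steps, Python scripts to look and compute and a tool call to move; the robot and the scene stay as the last step left them, time stands still between calls to the robot, and variables do not carry over. Pictures are saved under pics/ and viewed, at most 10 in all, crops included, and the job is handed in when it is done.

Besides the shell and the picture viewer there is one more tool, called as name(argument=value, ...) on one line, values as JSON. carry_out: Moves the arm, as the interface text tells. Its arguments: {"type":"object","properties":{"deltas":{"type":"string"}},"required":["deltas"]}

```bash
mkdir -p pics; ls; python3 - <<'E'
from bench import sensors, vision, ctrl
import cv2, numpy as np
np.set_printoptions(precision=4,suppress=True)
a=vision.camera("scene"); b=vision.camera("top")
cv2.imwrite("pics/s0.png",a); cv2.imwrite("pics/t0.png",b)
for n in("scene","top"):
    m=vision.camera_model(n); print(n,np.array(m["K"]),m["k1"]); print(np.array(m["extrinsics"]))
print(sensors.get_obs())
E
```

```text
pics
scene [[514.9097   0.     328.9758]
 [  0.     514.9097 239.4181]
 [  0.       0.       1.    ]] 0.049310254733027505
[[ 0.8877 -0.4604  0.0084 -0.5248]
 [-0.2171 -0.4345 -0.8741  0.1457]
 [ 0.4061  0.7741 -0.4856  1.2537]
 [ 0.      0.      0.      1.    ]]
top [[552.5675   0.     314.161 ]
 [  0.     552.5675 248.4843]
 [  0.       0.       1.    ]] -0.058687345804613246
[[ 0.0241 -0.9993  0.0282 -0.1566]
 [-0.9899 -0.0278 -0.139   0.5551]
 [ 0.1397 -0.0246 -0.9899  1.1443]
 [ 0.      0.      0.      1.    ]]
{'time_s': 0.1, 'q': array([-1.3763,  0.1815,  1.6079, -0.    ,  1.3538, -0.2063]), 'dq': array([-0.0001, -0.0002, -0.0023,  0.0001, -0.0007, -0.001 ]), 'joint_efforts': array([  0.0005, -44.5883, -35.2239,  -0.0004,   0.0041,   0.    ]), 'eef_pos': array([ 0.2243, -0.5289,  0.2305]), 'eef_rot': array([-0.0008,  0.98  ,  0.1991,  0.    ]), 'wrist_force': array([ 0.1753, -0.1908,  0.4118]), 'torque': array([-0.0298,  0.0164,  0.0122]), 'grasp_force': 0.0, 'opening': 0.9982202733818536}
```

View pics/s0.png

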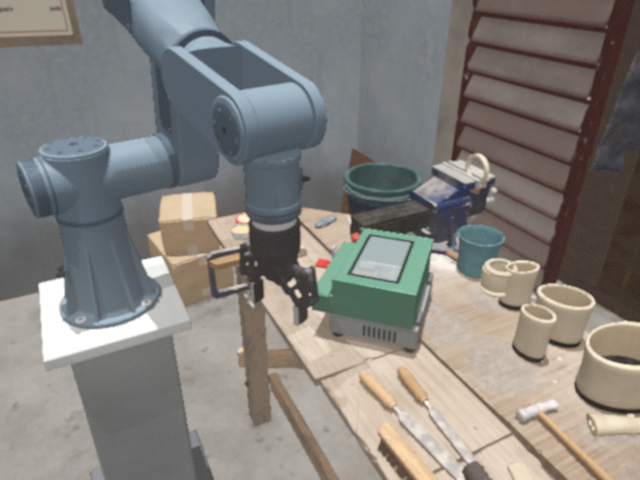

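View pics/t0.png

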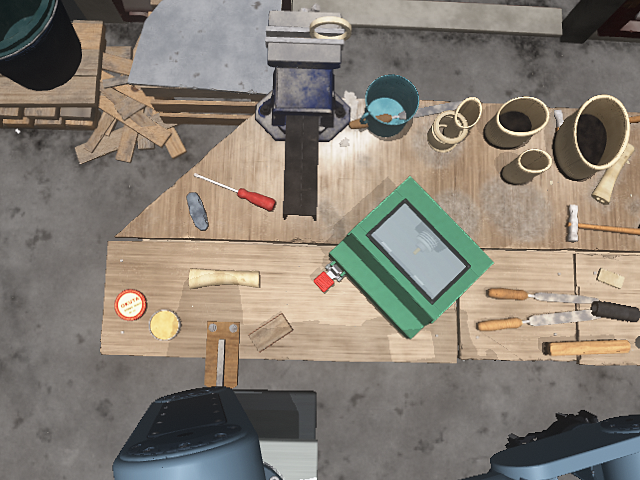

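Scene: the arm hides much of the machine's front. Top: the machine's green bonnet spans (331,258), (411,338), (494,264) and (410,178), with its front facing lower left. The red pad is at (324,282), the bone at (224,278), and the hone, screwdriver, tin and block are all clear of it.

```bash
cat > h.py <<'E'
import numpy as np, cv2
from scipy.spatial.transform import Rotation as R
from bench import sensors, vision, ctrl
np.set_printoptions(precision=4,suppress=True)
def ray(n,uv):
    m=vision.camera_model(n);K=np.array(m["K"]);E=np.array(m["extrinsics"]);k=m["k1"]
    uv=np.atleast_2d(uv).astype(float)
    d=(uv-K[:2,2])/K[0,0]; s=d.copy()
    for _ in range(20): s=d/(1+k*(s**2).sum(1,keepdims=True))
    v=np.c_[s,np.ones(len(s))]@E[:3,:3]
    return -E[:3,:3].T@E[:3,3], v
def plane(n,uv,z):
    c,v=ray(n,uv); z=np.broadcast_to(z,len(v)); return c+v*((z-c[2])/v[:,2])[:,None]
def proj(n,P):
    m=vision.camera_model(n);K=np.array(m["K"]);E=np.array(m["extrinsics"]);k=m["k1"]
    p=np.atleast_2d(P)@E[:3,:3].T+E[:3,3]; s=p[:,:2]/p[:,2:]
    s=s*(1+k*(s**2).sum(1,keepdims=True)); return s*K[0,0]+K[:2,2]
def fit2(A,B): # 2D rigid A->B
    a=A-A.mean(0);b=B-B.mean(0)
    th=np.arctan2((a[:,0]*b[:,1]-a[:,1]*b[:,0]).sum(),(a*b).sum())
    r=np.array([[np.cos(th),-np.sin(th)],[np.sin(th),np.cos(th)]])
    t=B.mean(0)-r@A.mean(0); return th,t,B-(A@r.T+t)
E
python3 - <<'E'
from h import *
b=cv2.imread("pics/t0.png"); hsv=cv2.cvtColor(b,cv2.COLOR_BGR2HSV)
def big(m,box):
    w=np.zeros_like(m); x0,y0,x1,y1=box; w[y0:y1,x0:x1]=m[y0:y1,x0:x1]
    return max(cv2.findContours(w,cv2.RETR_EXTERNAL,cv2.CHAIN_APPROX_NONE)[0],key=cv2.contourArea)
g=big(cv2.inRange(hsv,(60,80,30),(90,255,255)),(300,160,520,350))
print("green",cv2.approxPolyDP(g,4,True)[:,0].tolist())
r=big(cv2.inRange(hsv,(0,150,80),(8,255,255)),(300,250,350,310))
print("red",cv2.minAreaRect(r),cv2.boxPoints(cv2.minAreaRect(r)).tolist())
m=cv2.inRange(hsv,(15,30,170),(35,140,255))
c=big(m,(175,255,275,300)); print("bone",cv2.minAreaRect(c),cv2.contourArea(c))
bp=cv2.boxPoints(cv2.minAreaRect(c)); print(plane("top",bp,0.015))
o=cv2.resize(b[160:360,170:510],None,fx=2.3,fy=2.3,interpolation=cv2.INTER_CUBIC); cv2.imwrite("pics/t0c.png",o)
cm=cv2.minAreaRect(r)[0]
A=np.array([[-125,119],[-125,-119],[-168,85]])/1e3
W=np.r_[plane("top",[[331,258],[411,338]],.111),plane("top",[cm],.061)][:,:2]
th,t,e=fit2(A,W); print("machine",th,t,e*1e3)
E
```

```text
green [[409, 176], [348, 233], [368, 250], [374, 273], [343, 241], [346, 237], [329, 253], [410, 338], [423, 326], [411, 312], [423, 312], [418, 304], [432, 322], [493, 262]]
red ((323.279296875, 281.251708984375), (15.861687660217285, 14.865140914916992), 48.36646270751953) [[312.4551696777344, 280.2620544433594], [323.5655212402344, 270.3861999511719], [334.1034240722656, 282.2413635253906], [322.9930725097656, 292.1172180175781]]
bone ((224.5, 277.0), (44.0, 99.0), 90.0) 4250.5
[[ 0.5398  0.1606  0.015 ]
 [ 0.5459 -0.0553  0.015 ]
 [ 0.45   -0.0585  0.015 ]
 [ 0.4442  0.155   0.015 ]]
machine -0.7757958925327355 [ 0.544  -0.3425] [[-7.3491 -4.6404]
 [ 3.4262  2.7306]
 [ 3.9229  1.9098]]
```

View pics/t0c.png

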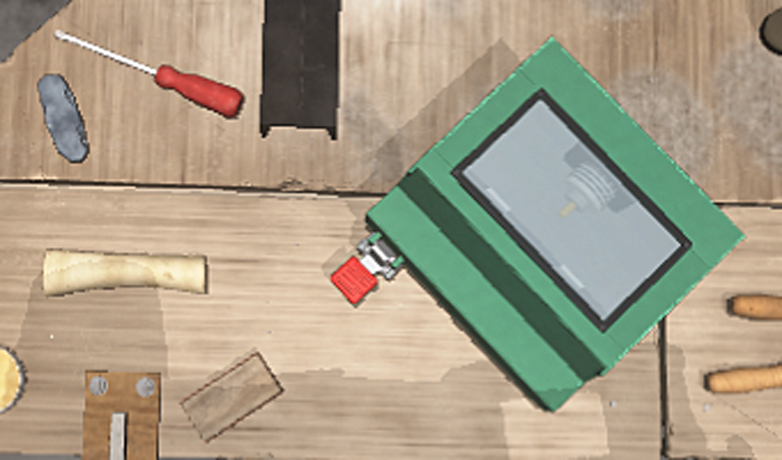

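```bash
python3 - <<'E'
from h import *
c=lambda p: np.array(p)/2.3+[170,160]
A=np.array([[-125,119],[-125,-119],[-168,85],[94,119],[94,-119]])/1e3
U=np.r_[c([[368,216],[552,411]]),[[323.4,281.4]],c([[552,36],[743,237]])]
W=plane("top",U,[.111,.111,.061,.156,.156])[:,:2]
th,t,e=fit2(A[:3],W[:3]); print("machine3",th,t);print(e*1e3)
th,t,e=fit2(A,W); print("machine5",th,t);print(e*1e3)
B=plane("top",c([[45,250],[207,256],[207,292],[45,294]]),.018)
l=(B[0]+B[3])/2; r=(B[1]+B[2])/2
print("bone",(l+r)/2,np.linalg.norm(l-r),np.arctan2(*(l-r)[1::-1]),np.linalg.norm(B[0]-B[3]),np.linalg.norm(B[1]-B[2]))
b=cv2.imread("pics/s0.png"); cv2.imwrite("pics/s0c.png",cv2.resize(b[200:360,190:450],None,fx=3,fy=3,interpolation=cv2.INTER_CUBIC))
E
```

```text
machine3 -0.794315754258979 [ 0.544  -0.3427]
[[-2.2816 -2.3904]
 [ 1.9569  1.6824]
 [ 0.3247  0.7081]]
machine5 -0.7957458573374746 [ 0.5436 -0.3421]
[[-2.1466 -3.0125]
 [ 2.3303  0.8174]
 [ 0.4499  0.0082]
 [-0.1357 -0.1576]
 [-0.4979  2.3445]]
bone [0.4909 0.0492 0.018 ] 0.15236464247401538 1.5859080215375922 0.04151662817361942 0.033983751782959676
```

```bash
cat >> h.py <<'E'
TH=-0.796; O=np.array([.5437,-.3423,.006]); RM=R.from_euler('z',TH)
def w(p): return RM.apply(np.array(p)/1e3)+O      # machine mm -> world m
def mf(p): return RM.inv().apply(np.asarray(p)-O)*1e3
def ori(pitch,yaw=0,roll=0):
    """tool in machine frame: z points forward, pitched down by pitch deg, heading yaw; x along +y machine, then rolled about tool z"""
    p=np.deg2rad(pitch); z=[np.cos(p),0,-np.sin(p)]; x=[0,1,0]; y=np.cross(z,x)
    return RM*R.from_euler('z',yaw,degrees=True)*R.from_matrix(np.c_[x,y,z])*R.from_euler('z',roll,degrees=True)
def cur():
    o=sensors.get_obs(); q=o["eef_rot"]; return o["eef_pos"],R.from_quat([q[1],q[2],q[3],q[0]])
def to(p,r,base=None,tag=""):
    P,Q=base or cur(); d=Q.inv().apply(np.asarray(p)-P)*1e3; a=(Q.inv()*r).as_rotvec()
    print(tag,"shift %.1f %.1f %.1f  rot %.3f %.3f %.3f (%.0f deg)"%(*d,*a,np.rad2deg(np.linalg.norm(a))))
    return np.asarray(p),r
E
python3 - <<'E'
from h import *
to(w([-174,85,100]),ori(70))
print(w([-174,85,100]),mf(cur()[0]))
E
```

```text
shift 382.4 -240.0 125.0  rot -0.346 0.065 -0.370 (29 deg)
[ 0.4827 -0.1585  0.106 ] [ -90.1037 -358.8145  224.483 ]
```

carry_out(deltas="382 -240 10 -0.346 0.065 -0.37 1; 382 -240 10 -0.346 0.065 -0.37 1; 382 -240 10 -0.346 0.065 -0.37 1; 382 -240 10 -0.346 0.065 -0.37 1; 382 -240 10 -0.346 0.065 -0.37 1; 382 -240 10 -0.346 0.065 -0.37 1; 382 -240 10 -0.346 0.065 -0.37 1; 382 -240 10 -0.346 0.065 -0.37 1; 382 -240 10 -0.346 0.065 -0.37 1; 382 -240 95 -0.346 0.065 -0.37 1; 382 -240 125 -0.346 0.065 -0.37 1; 382 -240 125 -0.346 0.065 -0.37 1")

```text
time_s: 1.6
eef_pos: [0.4782, -0.1588, 0.1017]
eef_rot: [0.157, 0.913, 0.372, 0.062]
wrist_force: [-0.5, 0.6, -0.6]
opening: 0.001
grasp_force: 0.0
```

```bash
python3 - <<'E'
from h import *
a=vision.camera("scene"); b=vision.camera("top")
cv2.imwrite("pics/s1.png",a);cv2.imwrite("pics/t1.png",b)
o=sensors.get_obs(); print(o["q"],mf(o["eef_pos"]),o["wrist_force"],o["eef_rot"])
to(w([-174,85,58]),ori(70),tag="near"); to(w([-174,85,45]),ori(70),tag="press")
p=proj("scene",[w(x) for x in([-168,85,55],[-125,119,105],[-125,-119,105],[-174,85,100])]); print(p)
c=a[150:350,200:480].copy()
for x in p: cv2.drawMarker(c,tuple(int(v) for v in x-[200,150]),(255,0,255),0,5)
q=b[170:350,280:520].copy()
cv2.imwrite("pics/c1.png",np.vstack([cv2.resize(c,(600,428)),cv2.resize(q,(600,450))[:170]]))
E
```

```text
[-0.4878  0.0135  2.1145 -0.1669  0.6854  0.4217] [-172.5132   83.4162  101.4145] [ 1.1355 -0.1638  0.4118] [0.1616 0.912  0.3713 0.0655]
near shift 1.6 -16.3 40.3  rot 0.002 0.001 -0.001 (0 deg)
press shift 1.6 -20.8 52.5  rot 0.002 0.001 -0.001 (0 deg)
[[322.1677 262.2518]
 [342.8681 241.401 ]
 [310.2805 293.3952]
 [319.9118 246.3484]]
```

View pics/c1.png

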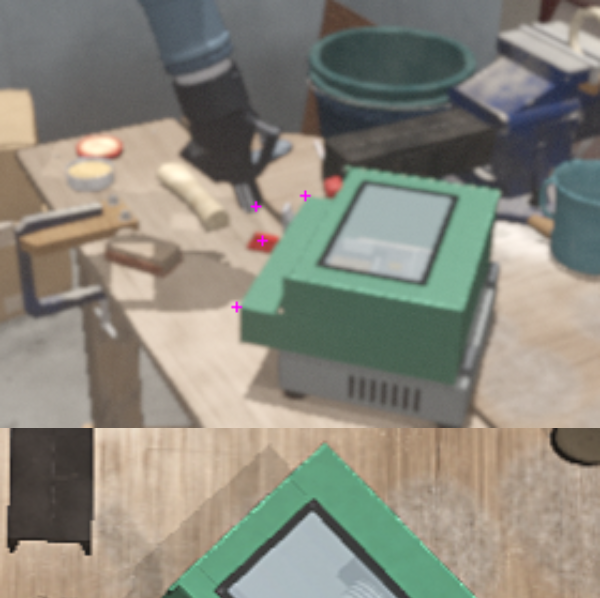

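The view shows the closed fingers just above the red pad, and the projected pad point falls on the red at crop (262,240), so the pose estimate fits within about 3 mm. I'll press next.

carry_out(deltas="2 -16 40 0 0 0 1; 2 -16 40 0 0 0 1; 2 -18 46 0 0 0 1; 2 -20 50 0 0 0 1; 2 -21 52 0 0 0 1; 2 -21 52 0 0 0 1; 2 -21 52 0 0 0 1")

```text
time_s: 2.58
eef_pos: [0.4834, -0.1569, 0.0516]
eef_rot: [0.162, 0.912, 0.372, 0.066]
wrist_force: [-4.6, 4.8, 10.6]
opening: 0.003
grasp_force: 4.4
```

```bash
python3 - <<'E'
from h import *
o=sensors.get_obs(); print(o["q"],mf(o["eef_pos"]),o["wrist_force"])
a=vision.camera("scene");cv2.imwrite("pics/s2.png",a); b=cv2.imread("pics/s1.png")
print(cv2.absdiff(a,b)[225:320,300:345].mean())
f=lambda z,y,zz:proj("scene",[w([z,y,zz])])[0]
print("edge R shut/pop", f(-125,-119,58),f(-124,-119,88),f(-125,-119,105),f(-117,-119,135))
hsv=cv2.cvtColor(a,cv2.COLOR_BGR2HSV);g=cv2.inRange(hsv,(60,80,30),(90,255,255))
for c in(312,316,320,324):
    r=np.where(g[220:360,c])[0]; print(c,r.min()+220,r.max()+220)
E
```

```text
[-0.4791  0.1333  2.1372 -0.2085  0.5448  0.4775] [-174.6548   86.5945   45.6329] [-4.6128  4.7932 10.6063]
28.952358674463937
edge R shut/pop [310.4734 311.3356] [310.7926 300.057 ] [310.2805 293.3952] [313.761  282.2497]Traceback (most recent call last):
  File "<stdin>", line 9, in <module>
    return umr_minimum(a, axis, None, out, keepdims, initial, where)
ValueError: zero-size array to reduction operation minimum which has no identity
```

carry_out(deltas="0 0 -30 0 0 0 1; 0 0 -80 0 0 0 1; 0 0 -80 0 0 0 1")

```text
time_s: 3.0
eef_pos: [0.4658, -0.1378, 0.1301]
eef_rot: [0.165, 0.911, 0.372, 0.069]
wrist_force: [-0.3, 0.6, -0.3]
opening: 0.001
grasp_force: 0.0
```

```bash
cat > kin.py <<'E'
from h import *
from scipy.optimize import least_squares
S=[([-1.3763,.1815,1.6079,0,1.3538,-.2063],[.2243,-.5289,.2305],[-.0008,.98,.1991,0]),
([-.4878,.0135,2.1145,-.1669,.6854,.4217],(w([-172.5132,83.4162,101.4145])),[.1616,.912,.3713,.0655]),
([-.4791,.1333,2.1372,-.2085,.5448,.4775],(w([-174.6548,86.5945,45.6329])),[.162,.912,.372,.066])]
def fk(q,k):
    L1,L2,L3,h,dy,r0,a1,a3=k
    r1=R.from_euler('z',q[0]); r2=r1*R.from_euler('y',q[1]); r3=r2*R.from_euler('y',q[2])
    r5=r3*R.from_euler('ZYZ',[q[3],q[4],0]); 
    p=r1.apply([a1,dy,h])+r2.apply([0,0,L1])+r3.apply([a3,0,L2])+r5.apply([0,0,L3])
    return p,r5*R.from_euler('z',q[5]+r0)
K0=[.45,.45,.25,.4,-.1,0,0,0]
def fitk(S):
    def res(k):
        o=[]
        for q,p,e in S:
            P,Q=fk(q,k); o+=[*(P-p),*(R.from_quat([e[1],e[2],e[3],e[0]]).inv()*Q).as_rotvec()*.3]
        return np.r_[o, (np.array(k)-K0)[[6,7]]*.01]
    s=least_squares(res,K0); return s.x,np.abs(res(s.x)).max()
LO=np.array([-2.99,-.89,.3,-1.14,0,-3.12]);HI=np.array([2.99,2.07,2.58,4.28,2.63,3.12])
def ik(p,r,q0,k):
    def res(q):
        P,Q=fk(q,k); return np.r_[P-p,(r.inv()*Q).as_rotvec()*.3]
    s=least_squares(res,np.clip(q0,LO+1e-3,HI-1e-3),bounds=(LO,HI)); return s.x,np.abs(res(s.x)).max()
E
python3 - <<'E'
from kin import *
o=sensors.get_obs(); S.append((o["q"],o["eef_pos"],o["eef_rot"]))
k,e=fitk(S); print(k,e)
a=vision.camera("scene");b=vision.camera("top");cv2.imwrite("pics/s3.png",a);cv2.imwrite("pics/t3.png",b)
print(repr(o["q"]),mf(o["eef_pos"]),o["wrist_force"])
q0=o["q"]
for pit in (0,10,20,30):
  for yaw in (0,15):
    q,er=ik(w([-104,-27,60]),ori(pit,yaw),q0,k); print(pit,yaw,q,er)
cv2.imwrite("pics/c3.png",np.vstack([cv2.resize(a[170:340,230:450],(660,510))]))
E
```

```text
[ 0.4382  0.5146  0.3188  0.3133  0.1178  1.5708 -0.0001  0.0853] 0.0008533805753617208
array([-0.4556, -0.086 ,  2.1558, -0.1712,  0.7389,  0.4474]) [-200.6056   87.4062  124.0682] [-0.3042  0.5667 -0.2544]
0 0 [-0.8081 -0.4397  2.58   -1.1389  0.      1.1353] 0.17084012418250946
0 15 [-0.7463 -0.4399  2.58   -0.828   0.      0.7658] 0.17195233264452467
10 0 [-0.7988 -0.263   2.4886 -1.14    0.      1.1388] 0.1440741213524194
10 15 [-0.7407 -0.2185  2.457   1.0266  0.     -1.1139] 0.14972643228488228
20 0 [-0.7927 -0.1338  2.4239 -1.1397  0.      1.1414] 0.11106372871670006
20 15 [-1.1293  0.5058  2.4867  2.5091  1.0997 -3.048 ] 6.543781599921417e-09
30 0 [-0.7899 -0.0428  2.3839 -1.1385  0.      1.1422] 0.07402261679614595
30 15 [-1.0714  0.2757  2.4856  2.4216  0.7371 -2.8551] 4.652621621303865e-10
```

View pics/c3.png

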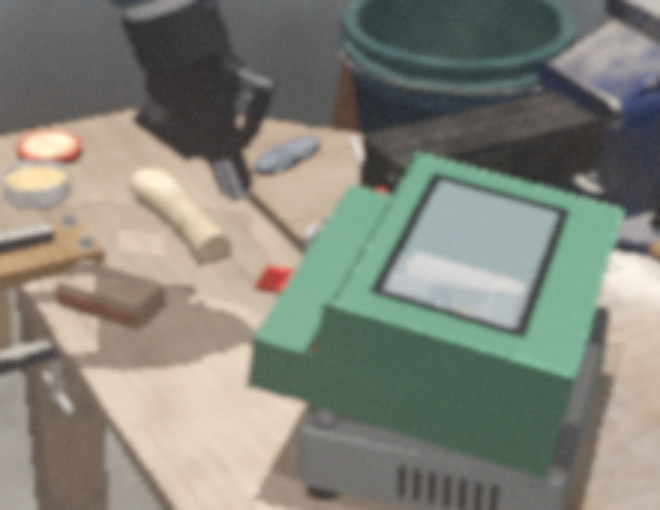

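The bonnet has popped up: its skirt now stands clear of the base, with the front-right corner at crop (255,345). The red pad has sprung back at crop (275,278).

```bash
cat >> kin.py <<'E'
KK=[0.4382,0.5146,0.3188,0.3133,0.1178,1.5708,0,0.0853]
def iks(p,r,k=KK,n=1,seeds=None):
    sol=[]
    for q4 in (-.8,.3,1.5,2.6,3.6):
        for q6 in (-2.2,0,2.2):
            q,e=ik(p,r,[np.arctan2(p[1],p[0])-.3,.2,2.2,q4,.8,q6],k)
            if e<1e-4 and not any(np.abs(q-s).max()<.02 for s in sol): sol.append(q)
    return sol
E
python3 - <<'E'
from kin import *
for pit in (10,20,30):
  for yaw in (-40,-15,0,15,40):
    for roll in (0,180):
      for q in iks(w([-104,-27,60]),ori(pit,yaw,roll)): print(pit,yaw,roll,q,"margin %.2f"%np.minimum(q-LO,HI-q).min())
E
```

```text
10 -15 0 [-0.4514  0.72    2.2868  3.7663  1.2861  3.0617] margin 0.06
10 -15 180 [-0.4514  0.72    2.2868  3.7663  1.2861 -0.0799] margin 0.29
10 0 180 [-0.7756  0.7444  2.4014  3.162   1.4004  0.0001] margin 0.18
10 15 0 [-1.1716  0.7627  2.4373  2.5095  1.4433  3.1066] margin 0.01
10 15 180 [-1.1716  0.7627  2.4373  2.5095  1.4433 -0.035 ] margin 0.14
10 40 0 [-1.489   0.7209  2.2996  1.7281  1.3759 -3.0201] margin 0.10
10 40 180 [-1.489   0.7209  2.2996  1.7281  1.3759  0.1214] margin 0.28
20 -15 0 [-0.4802  0.5234  2.3327  3.803   0.9886  2.9564] margin 0.16
20 -15 180 [-0.4802  0.5234  2.3327  3.803   0.9886 -0.1852] margin 0.25
20 0 180 [-0.7769  0.5062  2.4496  3.1624  1.0361 -0.0041] margin 0.13
20 15 0 [-1.1292  0.506   2.4869  2.5093  1.1    -3.0482] margin 0.07
20 15 180 [-1.1292  0.506   2.4869  2.5093  1.1     0.0933] margin 0.09
20 40 0 [-1.4371  0.5206  2.3457  1.6954  1.1726 -2.8505] margin 0.23
20 40 180 [-1.4371  0.5206  2.3457  1.6954  1.1726  0.2911] margin 0.23
30 -15 0 [-0.5231  0.3462  2.3428  3.9156  0.6833  2.7809] margin 0.24
30 -15 180 [-0.5231  0.3462  2.3428  3.9156  0.6833 -0.3607] margin 0.24
30 0 180 [-0.7787  0.2925  2.4516  3.1663  0.6497 -0.0111] margin 0.13
30 15 0 [-1.0713  0.2758  2.4859  2.422   0.7373 -2.8555] margin 0.09
30 15 180 [-1.0713  0.2758  2.4859  2.422   0.7373  0.2861] margin 0.09
30 40 0 [-1.3573  0.3402  2.3549  1.5992  0.9697 -2.6199] margin 0.23
30 40 180 [-1.3573  0.3402  2.3549  1.5992  0.9697  0.5217] margin 0.23
```

```bash
cat >> kin.py <<'E'
def path(qs,n,q0=None):
    """joint-space way through qs (n rows per leg) -> rows relative to the present pose"""
    q=np.array(q0 if q0 is not None else sensors.get_obs()["q"]); P,Q=cur(); prev=Q; out=[]
    for g,m in zip(qs,n):
        for s in np.linspace(0,1,m+1)[1:]:
            p,r=fk(q+(np.array(g)-q)*s,KK); d=Q.inv().apply(p-P)*1e3; a=(Q.inv()*r).as_rotvec()
            st=np.rad2deg((prev.inv()*r).magnitude()); prev=r
            wc=p-r.apply([0,0,KK[2]])
            print("%.0f %.0f %.0f %.2f %.2f %.2f"%(*d,*a)," | step %.1f tcp %s wc %s"%(st,mf(p).round(),mf(wc).round()))
        q=np.array(g)
E
python3 - <<'E'
from kin import *
g=iks(w([-185,-27,57]),ori(8,0,180)); print(g)
q=sensors.get_obs()["q"]; 
g=min(g,key=lambda x:abs(x[5]))
a=q+(g-q)*.35; a[1]-=.25; b=q+(g-q)*.75; b[1]-=.25
path([a,b,g],[7,8,6])
E
```

```text
[array([-0.7624,  0.9138,  2.4962,  3.1752,  1.6994,  0.009 ])]
18 -41 8 0.12 0.07 0.11  | step 10.2 tcp [-238.  104.   99.] wc [-313.   80.  408.]
41 -78 10 0.24 0.14 0.22  | step 10.2 tcp [-272.  127.   84.] wc [-313.   74.  396.]
68 -109 5 0.35 0.23 0.33  | step 10.2 tcp [-303.  155.   78.] wc [-315.   68.  384.]
99 -133 -5 0.46 0.32 0.44  | step 10.2 tcp [-329.  185.   79.] wc [-316.   62.  373.]
130 -148 -21 0.56 0.41 0.55  | step 10.2 tcp [-349.  216.   89.] wc [-318.   56.  362.]
161 -154 -40 0.65 0.52 0.66  | step 10.1 tcp [-361.  247.  105.] wc [-321.   49.  351.]
189 -151 -62 0.74 0.63 0.77  | step 10.1 tcp [-365.  276.  127.] wc [-324.   43.  341.]
213 -147 -77 0.84 0.73 0.89  | step 10.7 tcp [-367.  299.  141.] wc [-327.   37.  319.]
230 -134 -90 0.92 0.84 1.02  | step 10.6 tcp [-360.  317.  159.] wc [-331.   31.  298.]
241 -113 -102 0.99 0.95 1.15  | step 10.5 tcp [-343.  328.  177.] wc [-337.   25.  278.]
244 -84 -110 1.03 1.06 1.29  | step 10.5 tcp [-320.  331.  195.] wc [-344.   19.  258.]
238 -51 -114 1.05 1.18 1.43  | step 10.4 tcp [-290.  324.  210.] wc [-353.   13.  240.]
222 -17 -113 1.04 1.30 1.57  | step 10.4 tcp [-257.  308.  220.] wc [-362.    7.  223.]
196 17 -106 1.00 1.42 1.72  | step 10.3 tcp [-223.  282.  226.] wc [-373.    1.  207.]
160 48 -96 0.93 1.54 1.87  | step 10.4 tcp [-191.  247.  227.] wc [-384.   -4.  193.]
124 58 -67 0.85 1.59 2.03  | step 9.2 tcp [-171.  210.  203.] wc [-400.   -9.  171.]
82 61 -36 0.74 1.64 2.19  | step 9.2 tcp [-157.  169.  175.] wc [-418.  -13.  152.]
37 57 -6 0.60 1.66 2.34  | step 9.2 tcp [-151.  123.  145.] wc [-437.  -17.  136.]
-12 44 23 0.43 1.67 2.48  | step 9.3 tcp [-153.   74.  114.] wc [-457.  -21.  122.]
-63 23 47 0.22 1.65 2.60  | step 9.3 tcp [-165.   24.   84.] wc [-479.  -24.  110.]
-113 -6 65 -0.00 1.61 2.70  | step 9.4 tcp [-185.  -27.   57.] wc [-501.  -27.  101.]
```

```bash
python3 - <<'E'
from kin import *
for p in ([-165,-30,170],[-150,-30,57],[-108,-16,57],[-108,-16,110]):
  s=iks(w(p),ori(10,-10,180)); print(p,*s,w(p))
g=iks(w([-165,-30,170]),ori(10,-10,180)); g=min(g,key=lambda x:abs(x[5]))
q=sensors.get_obs()["q"]
a=q+(g-q)*.3; a[1]-=.4; b=q+(g-q)*.7; b[1]-=.3
path([a,b,g],[7,8,7])
E
```

```text
[-165, -30, 170] [-0.4784  0.2089  2.5627  3.6991  1.075  -0.1955] [ 0.4068 -0.2454  0.176 ]
[-150, -30, 57] [-0.5007  0.757   2.3973  3.6105  1.4076  0.0058] [ 0.4173 -0.2561  0.063 ]
[-108, -16, 57] [-0.496   0.7347  2.3191  3.6249  1.3183 -0.0414] [ 0.4567 -0.2763  0.063 ]
[-108, -16, 110] [-0.496   0.5276  2.3859  3.6465  1.1947 -0.1113] [ 0.4567 -0.2763  0.116 ]
30 -15 -14 0.03 0.11 0.10  | step 8.4 tcp [-222.  117.  128.] wc [-322.   83.  429.]
62 -27 -32 0.07 0.22 0.19  | step 8.5 tcp [-239.  149.  141.] wc [-332.   79.  438.]
95 -35 -54 0.10 0.33 0.28  | step 8.5 tcp [-254.  182.  159.] wc [-343.   75.  446.]
128 -40 -80 0.13 0.45 0.36  | step 8.6 tcp [-267.  214.  182.] wc [-353.   71.  453.]
159 -41 -111 0.16 0.58 0.44  | step 8.7 tcp [-279.  246.  210.] wc [-364.   67.  460.]
188 -38 -145 0.18 0.71 0.51  | step 8.7 tcp [-288.  274.  243.] wc [-374.   63.  466.]
213 -33 -184 0.21 0.85 0.58  | step 8.8 tcp [-296.  299.  282.] wc [-385.   59.  471.]
236 -35 -199 0.29 0.96 0.69  | step 10.2 tcp [-304.  322.  295.] wc [-385.   58.  454.]
252 -30 -216 0.37 1.07 0.81  | step 10.1
[... 477 characters left out ...]
359.]
190 100 -258 0.52 1.67 1.66  | step 10.1 tcp [-198.  277.  397.] wc [-412.   47.  344.]
159 114 -231 0.49 1.71 1.82  | step 9.1 tcp [-175.  245.  377.] wc [-417.   45.  324.]
122 124 -200 0.44 1.73 2.00  | step 9.2 tcp [-155.  208.  351.] wc [-424.   42.  305.]
80 126 -166 0.36 1.74 2.17  | step 9.3 tcp [-141.  166.  320.] wc [-432.   39.  287.]
34 121 -131 0.26 1.74 2.34  | step 9.4 tcp [-134.  121.  285.] wc [-441.   36.  270.]
-14 107 -96 0.13 1.72 2.51  | step 9.6 tcp [-135.   72.  247.] wc [-451.   33.  254.]
-65 84 -63 0.03 -1.67 -2.65  | step 9.7 tcp [-145.   22.  208.] wc [-462.   29.  239.]
-116 52 -34 0.20 -1.51 -2.62  | step 9.8 tcp [-165.  -30.  170.] wc [-474.   25.  225.]
```

carry_out(deltas="30 -15 -14 0.03 0.11 0.10 1; 62 -27 -32 0.07 0.22 0.19 1; 95 -35 -54 0.10 0.33 0.28 1; 128 -40 -80 0.13 0.45 0.36 1; 159 -41 -111 0.16 0.58 0.44 1; 188 -38 -145 0.18 0.71 0.51 1; 213 -33 -184 0.21 0.85 0.58 1; 236 -35 -199 0.29 0.96 0.69 1; 252 -30 -216 0.37 1.07 0.81 1; 262 -18 -232 0.43 1.18 0.93 1; 265 1 -246 0.48 1.29 1.06 1")

```text
time_s: 4.47
eef_pos: [0.5947, 0.1073, 0.3553]
eef_rot: [-0.331, 0.758, -0.082, 0.556]
wrist_force: [0.1, 0.7, 0.5]
opening: -0.002
grasp_force: 0.0
```

```bash
python3 - <<'E'
from kin import *
q=sensors.get_obs()["q"]; print(q,mf(cur()[0]))
g=iks(w([-155,-30,120]),ori(10,-10,180)); g=min(g,key=lambda x:abs(x[5])); print(g)
b=q+(g-q)*.55; b[1]-=.35
path([b,g],[6,6])
E
```

```text
[-0.4665 -0.2772  2.3617  1.7761  0.9048  0.1182] [-285.6065  350.9326  349.2505]
[-0.4936  0.4751  2.4932  3.6394  1.2431 -0.0837]
32 -6 -3 0.04 0.12 0.10  | step 9.3 tcp [-272.  347.  378.] wc [-395.   54.  394.]
65 -6 -12 0.07 0.25 0.20  | step 9.3 tcp [-254.  336.  406.] wc [-397.   52.  386.]
98 0 -27 0.09 0.38 0.29  | step 9.3 tcp [-235.  318.  431.] wc [-400.   50.  378.]
129 12 -47 0.11 0.52 0.38  | step 9.3 tcp [-214.  292.  452.] wc [-403.   49.  371.]
158 29 -73 0.11 0.66 0.46  | step 9.4 tcp [-193.  260.  468.] wc [-406.   47.  363.]
181 50 -104 0.12 0.80 0.54  | step 9.4 tcp [-174.  221.  479.] wc [-409.   45.  356.]
159 115 -115 0.03 0.88 0.66  | step 9.5 tcp [-145.  190.  425.] wc [-409.   45.  323.]
128 178 -131 -0.08 0.97 0.76  | step 9.6 tcp [-124.  154.  366.] wc [-413.   43.  290.]
88 237 -155 -0.20 1.05 0.85  | step 9.7 tcp [-114.  113.  303.] wc [-421.   40.  258.]
40 291 -187 -0.33 1.13 0.92  | step 9.8 tcp [-115.   69.  239.] wc [-432.   36.  228.]
-13 335 -226 -0.49 1.22 0.98  | step 9.9 tcp [-129.   20.  177.] wc [-447.   30.  200.]
-70 368 -272 -0.65 1.29 1.00  | step 10.1 tcp [-155.  -30.  120.] wc [-464.   25.  175.]
```

carry_out(deltas="32 -6 -3 0.04 0.12 0.10 1; 65 -6 -12 0.07 0.25 0.20 1; 98 0 -27 0.09 0.38 0.29 1; 129 12 -47 0.11 0.52 0.38 1; 158 29 -73 0.11 0.66 0.46 1; 181 50 -104 0.12 0.80 0.54 1; 159 115 -115 0.03 0.88 0.66 1; 128 178 -131 -0.08 0.97 0.76 1; 88 237 -155 -0.20 1.05 0.85 0.7; 40 291 -187 -0.33 1.13 0.92 0.7; -13 335 -226 -0.49 1.22 0.98 0.7; -70 368 -272 -0.65 1.29 1.00 0.7")

```text
time_s: 5.98
eef_pos: [0.4606, -0.2327, 0.1848]
eef_rot: [0.19, -0.23, 0.73, -0.615]
wrist_force: [-0.0, -0.5, 0.8]
opening: 0.297
grasp_force: 0.0
```

```bash
python3 - <<'E'
from kin import *
q=sensors.get_obs()["q"]; print(q,mf(cur()[0]),sensors.get_obs()["opening"])
r=ori(10,-10,180)
to(w([-155,-30,57]),r,tag="pre");to(w([-110,-30,57]),r,tag="in");to(w([-110,-1,57]),r,tag="push")
a=vision.camera("scene");b=vision.camera("top");cv2.imwrite("pics/s4.png",a);cv2.imwrite("pics/t4.png",b)
E
```

```text
[-0.3372  0.2452  2.4374  3.8794  1.04   -0.3126] [-136.473    17.2869  178.8208] 0.297354961666307
pre shift 49.1 122.0 10.8  rot -0.003 0.004 0.006 (0 deg)
in shift 41.5 114.4 54.5  rot -0.003 0.004 0.006 (0 deg)
push shift 12.9 115.1 49.6  rot -0.003 0.004 0.006 (0 deg)
```

carry_out(deltas="0 0 0 0 0 0 0.7; 0 0 0 0 0 0 0.7")

```text
time_s: 6.32
eef_pos: [0.4631, -0.2325, 0.1892]
eef_rot: [0.194, -0.23, 0.727, -0.617]
wrist_force: [0.1, -0.2, 0.9]
opening: 0.298
grasp_force: 0.0
```

```bash
python3 - <<'E'
from kin import *
print(mf(cur()[0]))
r=ori(10,-10,180)
for p in ([-158,-30,140],[-158,-32,57],[-110,-32,57],[-110,-1,57]): to(w(p),r,tag=str(p))
E
```

```text
[-134.8363   19.2276  183.2458]
[-158, -30, 140] shift 52.3 45.1 -7.6  rot -0.012 0.010 0.003 (1 deg)
[-158, -32, 57] shift 54.2 127.0 6.2  rot -0.012 0.010 0.003 (1 deg)
[-110, -32, 57] shift 46.3 119.3 52.9  rot -0.012 0.010 0.003 (1 deg)
[-110, -1, 57] shift 15.7 120.1 47.9  rot -0.012 0.010 0.003 (1 deg)
```

carry_out(deltas="52 45 -8 -0.01 0.01 0 0.7; 52 45 -8 -0.01 0.01 0 0.7; 54 90 0 -0.01 0.01 0 0.7; 54 127 6 -0.01 0.01 0 0.7; 54 127 6 -0.01 0.01 0 0.7; 54 127 6 -0.01 0.01 0 0.7")

```text
time_s: 7.08
eef_pos: [0.4101, -0.2514, 0.0638]
eef_rot: [0.189, -0.227, 0.731, -0.615]
wrist_force: [-0.2, -0.3, 0.9]
opening: 0.297
grasp_force: 0.0
```

```bash
python3 - <<'E'
from kin import *
print(mf(cur()[0]),sensors.get_obs()["wrist_force"])
r=ori(10,-10,180)
for p in ([-110,-32,57],[-110,-1,57],[-110,-1,95]): to(w(p),r,tag=str(p))
a=vision.camera("scene");b=vision.camera("top");cv2.imwrite("pics/s5.png",a);cv2.imwrite("pics/t5.png",b)
cv2.imwrite("pics/c5.png",np.vstack([cv2.resize(a[190:350,180:420],(600,400)),cv2.resize(b[250:350,260:460],(600,300))[:200]]))
E
```

```text
[-158.429   -31.908    57.8455] [-0.1889 -0.345   0.8523]
[-110, -32, 57] shift -8.3 -7.4 47.1  rot -0.002 -0.001 0.003 (0 deg)
[-110, -1, 57] shift -38.9 -6.5 41.8  rot -0.002 -0.001 0.003 (0 deg)
[-110, -1, 95] shift -38.7 -44.0 35.3  rot -0.002 -0.001 0.003 (0 deg)
```

View pics/c5.png

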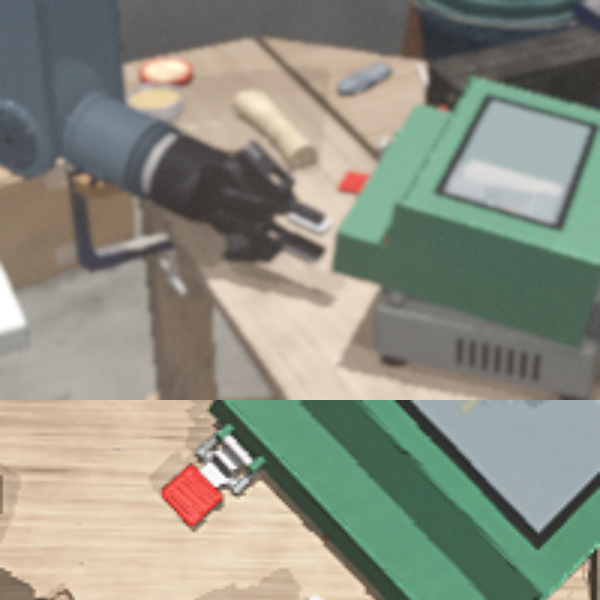

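The view shows both fingers stacked in front of the raised skirt at crop (310,235), the upper one just below its edge, with everything else untouched. I'll go in and push.

carry_out(deltas="-4 -7 24 0 0 0 0.7; -8 -7 47 0 0 0 0.7; -8 -7 47 0 0 0 0.7; -20 -7 45 0 0 0 0.7; -28 -7 44 0 0 0 0.7; -28 -7 44 0 0 0 0.7")

```text
time_s: 7.92
eef_pos: [0.4571, -0.2716, 0.0621]
eef_rot: [0.188, -0.227, 0.731, -0.615]
wrist_force: [-2.3, -0.9, 0.6]
opening: 0.3
grasp_force: 1.6
```

```bash
python3 - <<'E'
from kin import *
print(mf(cur()[0]),RM.inv().apply(sensors.get_obs()["wrist_force"]))
E
```

```text
[-111.0633  -12.4039   56.0746] [-0.9238 -2.2729  0.5691]
```

carry_out(deltas="-6 0 -1 0 0 0 0.7; -12 0 -2 0 0 0 0.7; -12 0 -2 0 0 0 0.7")

```text
time_s: 8.3
eef_pos: [0.4617, -0.2658, 0.0597]
eef_rot: [0.184, -0.224, 0.734, -0.614]
wrist_force: [-9.9, -16.7, -6.6]
opening: 0.304
grasp_force: 8.8
```

```bash
python3 - <<'E'
from kin import *
print(mf(cur()[0]),RM.inv().apply(sensors.get_obs()["wrist_force"]))
r=ori(10,-10,180)
for p in ([-110,-0,65],[-110,0,80],[-109,0,95],[-107,0,110]): to(w(p),r,tag=str(p))
E
```

```text
[-111.968    -5.0759   53.7334] [  4.9634 -18.7519  -6.5592]
[-110, 0, 65] shift -5.3 -11.3 -1.0  rot 0.005 -0.013 0.003 (1 deg)
[-110, 0, 80] shift -5.2 -26.0 -3.7  rot 0.005 -0.013 0.003 (1 deg)
[-109, 0, 95] shift -5.3 -41.0 -5.4  rot 0.005 -0.013 0.003 (1 deg)
[-107, 0, 110] shift -5.6 -56.1 -6.2  rot 0.005 -0.013 0.003 (1 deg)
```

carry_out(deltas="4 0 1 0 0 0 0.7; 4 -11 -1 0 0 0 0.7; 4 -20 -3 0 0 0 0.7; 4 -28 -4 0 0 0 0.7; 4 -36 -5 0 0 0 0.7; 4 -44 -5 0 0 0 0.7; 4 -44 -5 0 0 0 0.7")

```text
time_s: 9.18
eef_pos: [0.4649, -0.2683, 0.107]
eef_rot: [0.189, -0.227, 0.731, -0.615]
wrist_force: [-2.6, -0.7, -1.0]
opening: 0.3
grasp_force: 1.3
```

```bash
python3 - <<'E'
from kin import *
print(mf(cur()[0]),RM.inv().apply(sensors.get_obs()["wrist_force"]))
a=vision.camera("scene");b=vision.camera("top");cv2.imwrite("pics/s6.png",a);cv2.imwrite("pics/t6.png",b)
cv2.imwrite("pics/c6.png",np.vstack([cv2.resize(a[170:350,200:460],(650,450))]))
E
```

```text
[-108.0201   -4.5228  100.9914] [-1.3208 -2.3264 -1.0411]
```

View pics/c6.png

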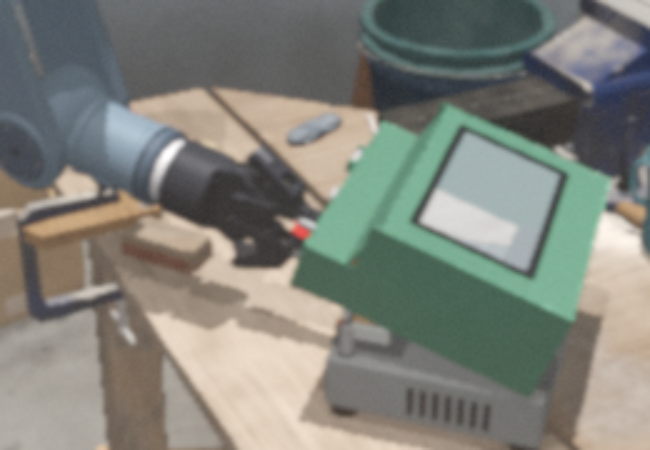

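The bonnet is up past the catch: its nose corner at crop (300,270) is well raised, and the fingers are under the skirt. I'll keep following the arc.

```bash
python3 - <<'E'
from kin import *
r=ori(10,-10,180)
def edge(t): return np.array([100-225*np.cos(t)-8*np.sin(t),0,66+225*np.sin(t)-8*np.cos(t)])
for t in (.4,.5,.6,.7,.8,.9):
    p=edge(t)+[9,-5,-26]; to(w(p),r,tag=str(p.round()))
    print(ik(w(p),r,sensors.get_obs()["q"],KK))
E
```

```text
[-101.   -5.  120.] shift -0.4 -20.3 3.2  rot -0.002 -0.001 0.003 (0 deg)
(array([-0.4639,  0.4912,  2.3694,  3.6918,  1.1532, -0.1477]), np.float64(2.655375919147218e-13))
[-92.  -5. 141.] shift -1.9 -42.2 8.4  rot -0.002 -0.001 0.003 (0 deg)
(array([-0.4746,  0.4141,  2.3734,  3.6988,  1.0892, -0.1873]), np.float64(2.323153569516733e-09))
[-81.  -5. 160.] shift -3.8 -63.3 15.8  rot -0.002 -0.001 0.003 (0 deg)
(array([-0.4869,  0.3458,  2.3691,  3.7069,  1.0252, -0.2271]), np.float64(8.087697178638108e-13))
[-68.  -5. 179.] shift -6.0 -83.7 25.2  rot -0.002 -0.001 0.003 (0 deg)
(array([-0.5002,  0.2887,  2.3569,  3.716 ,  0.9636, -0.2657]), np.float64(1.768601598506336e-10))
[-53.  -5. 196.] shift -8.5 -102.9 36.6  rot -0.002 -0.001 0.003 (0 deg)
(array([-0.5142,  0.2444,  2.3371,  3.7255,  0.9062, -0.302 ]), np.float64(6.33275643591169e-09))
[-37.  -5. 211.] shift -11.3 -120.9 49.8  rot -0.002 -0.001 0.003 (0 deg)
(array([-0.5283,  0.2133,  2.3107,  3.7348,  0.854 , -0.3349]), np.float64(1.1186052084610764e-13))
```

carry_out(deltas="0 -10 1 0 0 0 0.7; 0 -20 3 0 0 0 0.7; -1 -31 5 0 0 0 0.7; -2 -42 8 0 0 0 0.7; -3 -53 12 0 0 0 0.7; -4 -63 16 0 0 0 0.7; -5 -73 20 0 0 0 0.7; -6 -84 25 0 0 0 0.7; -7 -93 31 0 0 0 0.7; -8 -103 37 0 0 0 0.7; -10 -112 43 0 0 0 0.7; -11 -120 50 0 0 0 0.7")

```text
time_s: 10.78
eef_pos: [0.5138, -0.3202, 0.2157]
eef_rot: [0.188, -0.227, 0.732, -0.615]
wrist_force: [-1.1, 2.4, -1.1]
opening: 0.298
grasp_force: 1.1
```

```bash
python3 - <<'E'
from kin import *
print(sensors.get_obs()["q"],mf(cur()[0]),RM.inv().apply(sensors.get_obs()["wrist_force"]))
a=vision.camera("scene");b=vision.camera("top");cv2.imwrite("pics/s7.png",a);cv2.imwrite("pics/t7.png",b)
cv2.imwrite("pics/c7.png",np.vstack([cv2.resize(a[100:340,220:460],(540,540))]))
E
```

```text
[-0.5294  0.2192  2.3092  3.734   0.8577 -0.3363] [-36.7241  -5.9131 209.7076] [-2.4674  0.8807 -1.119 ]
```

View pics/c7.png

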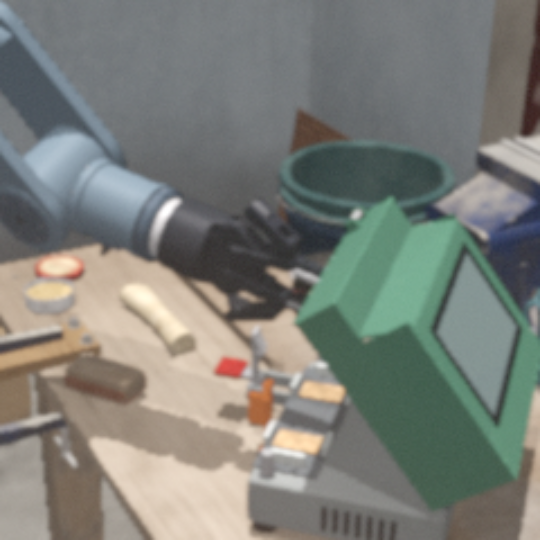

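The bonnet stands about half open, with the skirt edge at crop (300,320), and the orange catch at (260,405) and the cradle are exposed. Next I'll back out, shut the fingers and push the skirt edge the rest of the way with the tips.

```bash
python3 - <<'E'
from kin import *
r=ori(0,-10,180); q=sensors.get_obs()["q"]
def edge(t): return np.array([100-225*np.cos(t)-8*np.sin(t),0,66+225*np.sin(t)-8*np.cos(t)])
to(w([-95,-5,205]),r,tag="back"); to(w([-85,-5,226]),r,tag="rise")
for t in (.9,1.0,1.1,1.2,1.3,1.37):
    p=edge(t)+[0,-5,-9]; to(w(p),r,tag=str(p.round()))
q,e=ik(w(p),r,q,KK); print(q,e)
E
```

```text
back shift 9.5 15.8 -56.5  rot 0.172 -0.002 0.003 (10 deg)
rise shift 7.8 -6.6 -50.4  rot 0.172 -0.002 0.003 (10 deg)
[-46.  -5. 228.] shift 1.0 -15.4 -13.1  rot 0.172 -0.002 0.003 (10 deg)
[-28.  -5. 242.] shift -2.1 -31.9 1.9  rot 0.172 -0.002 0.003 (10 deg)
[ -9.  -5. 254.] shift -5.4 -46.9 18.4  rot 0.172 -0.002 0.003 (10 deg)
[ 11.  -5. 264.] shift -8.9 -60.1 36.3  rot 0.172 -0.002 0.003 (10 deg)
[ 32.  -5. 272.] shift -12.6 -71.4 55.4  rot 0.172 -0.002 0.003 (10 deg)
[ 47.  -5. 276.] shift -15.3 -78.1 69.4  rot 0.172 -0.002 0.003 (10 deg)
[-0.5795  0.2993  2.1484  3.6338  0.9381 -0.3071] 5.365493604969629e-10
```

carry_out(deltas="9 16 -56 0 0 0 0.7; 8 5 -53 0.17 0 0 1; 8 -6 -50 0.17 0 0 1; 8 -6 -50 0.17 0 0 1; 1 -15 -13 0.17 0 0 1; -2 -32 2 0.17 0 0 1; -5 -47 18 0.17 0 0 1; -9 -60 36 0.17 0 0 1; -11 -66 46 0.17 0 0 1; -13 -71 55 0.17 0 0 1; -15 -78 69 0.17 0 0 1; -15 -78 69 0.17 0 0 1")

```text
time_s: 12.38
eef_pos: [0.573, -0.3793, 0.2813]
eef_rot: [0.207, -0.21, 0.676, -0.675]
wrist_force: [2.0, -1.1, -3.5]
opening: -0.002
grasp_force: 1.5
```

```bash
python3 - <<'E'
from kin import *
print(sensors.get_obs()["q"],mf(cur()[0]),RM.inv().apply(sensors.get_obs()["wrist_force"]))
a=vision.camera("scene");b=vision.camera("top");cv2.imwrite("pics/s8.png",a);cv2.imwrite("pics/t8.png",b)
cv2.imwrite("pics/c8.png",np.hstack([cv2.resize(a[100:340,220:460],(400,400)),cv2.resize(b[130:370,160:500],(400,282),interpolation=cv2.INTER_AREA)[:,:].copy() if 0 else cv2.copyMakeBorder(cv2.resize(b[130:370,160:500],(400,282)),0,118,0,0,cv2.BORDER_CONSTANT)]))
E
```

```text
[-0.5782  0.2985  2.1483  3.6381  0.9353 -0.3132] [ 46.8945  -4.9188 275.2829] [ 2.1989  0.6622 -3.501 ]
```

View pics/c8.png

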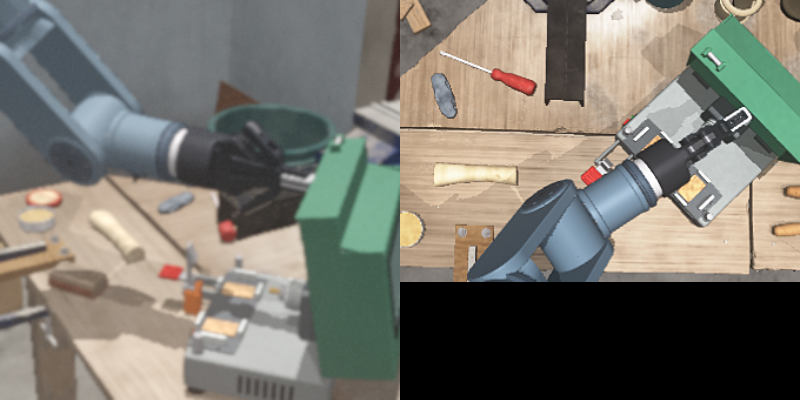

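The bonnet is nearly upright, with its front face vertical in the scene view and the cradle open. The bone, at right-crop (475,173), and the other things are unmoved. I'll back out and go for the bone.

```bash
python3 - <<'E'
from kin import *
o=sensors.get_obs(); q=o["q"]
r=ori(0,-10,180); bp=w([46.9,-4.9,275.3])-r.apply([0,0,.13]); qb,e=ik(bp,r,q,KK); print("backed",qb,e,mf(bp))
print("grasp", [s for ro in(0,180) for s in iks(np.array([.491,.049,.15]),ori(90,46.5,ro))])
print("place", [s for ro in(0,180) for s in iks(w([-53,0,180]),ori(90,0,ro))])
E
```

```text
backed [-0.4053  0.1426  2.3677  3.8076  1.049  -0.3733] 2.3042484587065815e-11 [-81.125   17.6743 275.3   ]
grasp [array([-0.1416,  0.0906,  1.8846,  0.    ,  1.1664, -0.1572]), array([-0.1416,  0.0906,  1.8846,  0.    ,  1.1664,  2.9844])]
place [array([-0.7417,  0.2586,  1.6091,  0.    ,  1.2739,  0.0543]), array([-0.7417,  0.2586,  1.6091, -0.    ,  1.2739, -3.0873])]
```

```bash
python3 - <<'E'
from kin import *
q=sensors.get_obs()["q"]
qb=np.array([-0.4053,0.1426,2.3677,3.8076,1.049,-0.3733]); g=np.array([-0.1416,.0906,1.8846,0,1.1664,-.1572])
m=qb+(g-qb)*.45; m[1]-=.1
path([qb,m],[3,9])
E
```

```text
-5 -1 -44 0.00 -0.00 0.00  | step 0.3 tcp [  4.   7. 277.] wc [-310.   63.  277.]
-5 -1 -87 0.00 -0.00 0.00  | step 0.1 tcp [-38.  15. 277.] wc [-352.   70.  276.]
-0 0 -129 0.00 -0.00 0.00  | step 0.1 tcp [-81.  18. 275.] wc [-395.   73.  275.]
-62 -39 -129 0.10 -0.17 -0.06  | step 11.6 tcp [-70.  78. 315.] wc [-387.   81.  285.]
-122 -76 -140 0.20 -0.33 -0.13  | step 11.5 tcp [-71. 140. 351.] wc [-380.   88.  296.]
-180 -107 -163 0.30 -0.48 -0.20  | step 11.5 tcp [-82. 201. 382.] wc [-374.   96.  307.]
-233 -132 -194 0.41 -0.64 -0.28  | step 11.5 tcp [-103.  259.  407.] wc [-368.  104.  319.]
-280 -150 -232 0.51 -0.79 -0.36  | step 11.5 tcp [-133.  312.  425.] wc [-362.  111.  331.]
-321 -161 -276 0.61 -0.93 -0.45  | step 11.4 tcp [-169.  359.  436.] wc [-357.  119.  344.]
-353 -164 -323 0.72 -1.07 -0.54  | step 11.4 tcp [-209.  399.  439.] wc [-353.  127.  357.]
-377 -159 -369 0.82 -1.21 -0.64  | step 11.3 tcp [-251.  431.  433.] wc [-349.  134.  371.]
-392 -146 -414 0.92 -1.34 -0.75  | step 11.3 tcp [-292.  454.  421.] wc [-346.  142.  385.]
```

carry_out(deltas="-3 0 -44 0 0 0 1; -3 0 -87 0 0 0 1; 0 0 -129 0 0 0 1; -52 -33 -129 0.08 -0.14 -0.05 1; -102 -63 -136 0.17 -0.28 -0.11 0.6; -150 -92 -150 0.25 -0.4 -0.16 0.3; -197 -114 -173 0.33 -0.53 -0.22 0.3; -240 -134 -200 0.43 -0.67 -0.29 0.3; -280 -150 -232 0.51 -0.79 -0.36 0.3; -315 -159 -270 0.6 -0.91 -0.43 0.3; -343 -163 -308 0.69 -1.03 -0.51 0.3; -366 -161 -347 0.78 -1.14 -0.59 0.3")

```text
time_s: 13.98
eef_pos: [0.6791, 0.1161, 0.4432]
eef_rot: [-0.396, 0.611, -0.088, 0.68]
wrist_force: [0.8, 0.4, -0.2]
opening: 0.702
grasp_force: 0.0
```

```bash
python3 - <<'E'
from kin import *
q=sensors.get_obs()["q"]; print(q,mf(cur()[0]),sensors.get_obs()["opening"])
g=np.array([-0.1416,.0906,1.8846,0,1.1664,-.1572])
path([g],[14])
E
```

```text
[-0.3053  0.0475  2.1859  2.3805  1.1107 -0.305 ] [-232.8884  417.4308  437.2412] 0.7021551973645858
-42 -22 6 0.07 -0.14 -0.07  | step 10.0 tcp [-269.  443.  420.] wc [-347.  138.  368.]
-84 -39 4 0.13 -0.28 -0.15  | step 10.0 tcp [-304.  461.  398.] wc [-343.  146.  374.]
-124 -50 -5 0.19 -0.42 -0.23  | step 9.9 tcp [-337.  472.  372.] wc [-339.  153.  381.]
-162 -56 -21 0.25 -0.57 -0.31  | step 9.9 tcp [-366.  474.  343.] wc [-336.  160.  388.]
-197 -56 -41 0.31 -0.71 -0.40  | step 9.9 tcp [-391.  470.  312.] wc [-333.  168.  395.]
-226 -50 -66 0.36 -0.85 -0.48  | step 9.9 tcp [-410.  459.  280.] wc [-330.  175.  402.]
-249 -38 -93 0.40 -0.99 -0.57  | step 9.9 tcp [-422.  441.  249.] wc [-327.  183.  409.]
-264 -21 -123 0.44 -1.13 -0.67  | step 9.9 tcp [-428.  419.  219.] wc [-325.  190.  417.]
-273 1 -152 0.47 -1.27 -0.76  | step 9.8 tcp [-426.  392.  193.] wc [-323.  198.  424.]
-273 27 -181 0.50 -1.41 -0.86  | step 9.8 tcp [-416.  362.  171.] wc [-321.  206.  432.]
-264 55 -207 0.52 -1.54 -0.96  | step 9.8 tcp [-400.  331.  154.] wc [-320.  213.  439.]
-248 84 -230 0.53 -1.68 -1.06  | step 9.8 tcp [-377.  298.  143.] wc [-318.  221.  447.]
-223 113 -250 0.53 -1.82 -1.17  | step 9.8 tcp [-349.  266.  140.] wc [-317.  228.  455.]
-191 141 -264 0.53 -1.95 -1.28  | step 9.8 tcp [-316.  236.  144.] wc [-316.  236.  463.]
```

carry_out(deltas="-42 -22 6 0.07 -0.14 -0.07 0.2; -84 -39 4 0.13 -0.28 -0.15 0.2; -124 -50 -5 0.19 -0.42 -0.23 0.2; -162 -56 -21 0.25 -0.57 -0.31 0.2; -197 -56 -41 0.31 -0.71 -0.40 0.2; -226 -50 -66 0.36 -0.85 -0.48 0.2; -249 -38 -93 0.40 -0.99 -0.57 0.2; -264 -21 -123 0.44 -1.13 -0.67 0.2; -273 1 -152 0.47 -1.27 -0.76 0.2; -273 27 -181 0.50 -1.41 -0.86 0.2; -264 55 -207 0.52 -1.54 -0.96 0.2; -248 84 -230 0.53 -1.68 -1.06 0.2")

```text
time_s: 15.48
eef_pos: [0.4914, 0.1358, 0.1483]
eef_rot: [-0.104, 0.744, 0.65, 0.116]
wrist_force: [-0.6, 0.4, -0.9]
opening: 0.8
grasp_force: 0.0
```

```bash
python3 - <<'E'
from kin import *
q=sensors.get_obs()["q"]; print(q,cur()[0],sensors.get_obs()["opening"])
r=ori(90,46.5); to([.491,.049,.13],r,tag="hover"); to([.491,.049,.004],r,tag="grasp")
a=vision.camera("scene");b=vision.camera("top");cv2.imwrite("pics/s9.png",a);cv2.imwrite("pics/t9.png",b)
# bone ends in top
hsv=cv2.cvtColor(b,cv2.COLOR_BGR2HSV)
for nm,im in(("now",b),("t0",cv2.imread("pics/t0.png"))):
    row=im[274:284,178:272].astype(int).mean(0); d=np.abs(np.diff(row.sum(1))); print(nm,[(178+i,int(d[i])) for i in np.argsort(-d)[:6]])
# refine machine: green mask of open bonnet, pad
r_=cv2.inRange(hsv,(0,150,80),(8,255,255))[260:310,300:350]; m=cv2.moments(r_,True); print("pad",m["m10"]/m["m00"]+300,m["m01"]/m["m00"]+260, proj("top",[w([-168,85,55])]))
E
```

```text
[-0.1669  0.0878  1.9266  0.3402  1.1635 -0.1748] [0.4914 0.1358 0.1483] 0.8001299346578586
hover shift -87.5 11.2 -9.0  rot 0.020 -0.311 -0.148 (20 deg)
grasp shift -126.1 11.6 110.9  rot 0.020 -0.311 -0.148 (20 deg)
now [(np.int64(258), 117), (np.int64(222), 95), (np.int64(259), 76), (np.int64(223), 72), (np.int64(218), 68), (np.int64(219), 68)]
t0 [(np.int64(258), 368), (np.int64(188), 211), (np.int64(259), 201), (np.int64(260), 163), (np.int64(257), 92), (np.int64(237), 28)]
pad 323.3519313304721 281.38197424892707 [[323.5014 281.5563]]
```

carry_out(deltas="-45 11 -9 0.01 -0.16 -0.07 0.2; -86 11 -9 0.02 -0.31 -0.15 0.2; -86 11 -9 0.02 -0.31 -0.15 0.2; -105 11 50 0.02 -0.31 -0.15 0.2; -115 11 85 0.02 -0.31 -0.15 0.2; -123 11 110 0.02 -0.31 -0.15 0.2; -123 11 110 0.02 -0.31 -0.15 0.2; -123 11 110 0.02 -0.31 -0.15 0.9; -123 11 110 0.02 -0.31 -0.15 0.9; -123 11 110 0.02 -0.31 -0.15 0.9; -123 11 110 0.02 -0.31 -0.15 0.9; -123 11 110 0.02 -0.31 -0.15 0.9")

```text
time_s: 17.08
eef_pos: [0.4932, 0.0537, 0.0072]
eef_rot: [-0.0, 0.702, 0.712, 0.004]
wrist_force: [-1.7, 0.2, 5.5]
opening: 0.451
grasp_force: 60.4
```

```bash
python3 - <<'E'
from kin import *
o=sensors.get_obs(); print(o["q"],cur()[0],o["opening"],o["grasp_force"],o["wrist_force"])
q=o["q"]
r=ori(90,46.5); up=cur()[0]+[0,0,.2]; g,e=ik(up,r,q,KK); print(g,e)
p=iks(w([-53,0,230]),ori(90,0,0)); print(p)
path([g,p[0]],[4,8])
E
```

```text
[-0.136   0.3394  1.9423  0.0092  0.8556 -0.1552] [0.4932 0.0537 0.0072] 0.45056444328248885 60.414515063930594 [-1.7492  0.2302  5.517 ]
[-0.1314  0.0261  1.8271 -0.      1.2883 -0.147 ] 1.1395173027395344e-08
[array([-0.7417,  0.212 ,  1.561 ,  0.    ,  1.3686,  0.0543])]
-1 8 -48 0.00 -0.00 -0.00  | step 0.1 tcp [-312.  246.   49.] wc [-312.  244.  368.]
-1 11 -98 0.00 -0.00 -0.00  | step 0.1 tcp [-310.  247.   99.] wc [-310.  246.  418.]
-0 9 -149 0.00 -0.00 -0.00  | step 0.1 tcp [-312.  246.  150.] wc [-312.  245.  469.]
1 1 -200 0.01 -0.01 -0.00  | step 0.1 tcp [-318.  241.  201.] wc [-318.  241.  520.]
-39 15 -205 0.00 -0.01 0.10  | step 5.8 tcp [-279.  223.  206.] wc [-279.  223.  524.]
-82 26 -209 0.00 -0.01 0.20  | step 5.8 tcp [-241.  202.  210.] wc [-241.  202.  528.]
-125 33 -213 0.00 -0.01 0.30  | step 5.8 tcp [-204.  177.  214.] wc [-204.  177.  532.]
-171 37 -217 0.00 -0.01 0.40  | step 5.8 tcp [-169.  148.  217.] wc [-169.  148.  536.]
-217 36 -221 0.00 -0.01 0.50  | step 5.8 tcp [-136.  116.  221.] wc [-136.  116.  540.]
-263 32 -224 0.00 -0.01 0.61  | step 5.8 tcp [-106.   80.  224.] wc [-106.   80.  543.]
-310 23 -228 0.00 -0.01 0.71  | step 5.8 tcp [-78.  42. 227.] wc [-78.  42. 546.]
-357 10 -231 0.00 -0.01 0.81  | step 5.8 tcp [-53.  -0. 230.] wc [-53.  -0. 549.]
```

```bash
python3 - <<'E'
from kin import *
print("cam",ray("top",[[0,0]])[0])
im=cv2.imread("pics/t0.png").astype(int)
for r0 in (271,274,277,280,284):
    row=im[r0:r0+2,178:272].mean(0).sum(1); print(r0,row[6:16].astype(int),row[74:88].astype(int))
for zl,zr in((.026,.0),(.026,.026),(.015,.0),(.02,.02)):
    L=plane("top",[[188.9,278]],zl)[0];Rr=plane("top",[[259.0,278]],zr)[0]; print(zl,zr,L,Rr,(L+Rr)/2,np.linalg.norm((L-Rr)[:2]))
E
```

```text
cam [ 0.3934 -0.1129  1.2144]
271 [523 531 534 527 497 488 670 656 656 660] [461 461 445 446 439 430 361 320 542 527 525 524 524 532]
274 [509 507 502 502 480 664 674 657 667 675] [618 627 640 641 652 647 538 244 506 586 571 566 567 565]
277 [495 494 500 490 408 700 686 704 659 667] [690 695 686 703 708 711 635 219 386 568 552 551 555 555]
280 [548 508 466 461 482 653 640 648 659 663] [665 670 678 695 696 696 614 221 411 594 569 569 564 563]
284 [447 449 457 453 386 607 616 618 591 567] [521 535 561 584 607 608 469 211 442 631 606 602 601 602]
0.026 0.0 [0.4895 0.1253 0.026 ] [ 0.4959 -0.0234  0.    ] [0.4927 0.051  0.013 ] 0.14876201779997686
0.026 0.026 [0.4895 0.1253 0.026 ] [ 0.4937 -0.0253  0.026 ] [0.4916 0.05   0.026 ] 0.15060190429054354
0.015 0.0 [0.4904 0.1275 0.015 ] [ 0.4959 -0.0234  0.    ] [0.4932 0.0521 0.0075] 0.1509302489577674
0.02 0.02 [0.49   0.1265 0.02  ] [ 0.4942 -0.0248  0.02  ] [0.4921 0.0508 0.02  ] 0.15136228781851038
```

carry_out(deltas="-1 8 -48 0 0 0 0.9; -1 11 -98 0 0 0 0.9; 0 9 -149 0 0 0 0.9; 0 9 -149 0 0 0 0.9")

```text
time_s: 17.58
eef_pos: [0.5042, 0.0527, 0.1602]
eef_rot: [0.003, 0.702, 0.712, 0.007]
wrist_force: [0.9, -0.1, -1.3]
opening: 0.458
grasp_force: 61.6
```

```bash
python3 - <<'E'
from kin import *
o=sensors.get_obs(); print(o["q"],cur()[0],o["opening"],o["grasp_force"],o["wrist_force"],o["torque"])
a=vision.camera("scene");b=vision.camera("top");cv2.imwrite("pics/s10.png",a);cv2.imwrite("pics/t10.png",b)
d=(cv2.absdiff(b,cv2.imread("pics/t0.png")).sum(2)>60)
hsv=cv2.cvtColor(b,cv2.COLOR_BGR2HSV); m=cv2.inRange(hsv,(15,30,150),(35,140,255))
P=cur()[0]; print("px of tcp",proj("top",[P+[0,0,.015]]),proj("scene",[P+[0,0,.015]]), proj("top",[P+[0,.075,.025],P+[0,-.075,.0]]))
def pr(im,r,c0,c1): print(r,[tuple(x) for x in im[r,c0:c1:2]])
u,v=proj("top",[P+[0,.075,.015]])[0].astype(int);
for rr in(v-6,v,v+6): print("L",u-8,b[rr,u-8:u+9].astype(int).sum(1))
u,v=proj("top",[P+[0,-.075,.015]])[0].astype(int);
for rr in(v-6,v,v+6): print("R",u-8,b[rr,u-8:u+9].astype(int).sum(1))
E
```

```text
[-0.1349  0.0969  1.8544  0.0075  1.1771 -0.1517] [0.5042 0.0527 0.1602] 0.4578782521296222 61.631729044202075 [ 0.8869 -0.1279 -1.3004] [-0.0239  0.0104 -0.0156]
px of tcp [[212.4915 266.5087]] [[291.4498 190.3168]] [[171.7401 264.825 ]
 [252.7426 268.4187]]
L 164 [424 423 424 427 426 427 426 433 430 431 428 431 432 432 437 437 439]
L 164 [362 366 368 372 374 376 378 380 375 379 382 385 387 385 388 392 387]
L 164 [246 253 260 267 276 281 284 291 291 298 296 301 304 314 310 311 316]
R 244 [384 378 386 389 402 400 393 401 401 328 208 341 333 331 331 334 334]
R 244 [445 456 471 468 458 456 473 476 461 338 213 355 351 353 353 359 359]
R 244 [362 355 359 357 366 385 399 409 410 325 224 307 312 315 305 303 301]
```

```bash
python3 - <<'E'
from kin import *
b=cv2.imread("pics/t10.png"); hsv=cv2.cvtColor(b,cv2.COLOR_BGR2HSV)
poly=proj("top",[w(p) for p in([-84,-78,66],[-84,78,66],[-22,78,66],[-22,-78,66])]).astype(np.int32)
m=np.zeros(b.shape[:2],np.uint8); cv2.fillConvexPoly(m,poly,255)
t=cv2.inRange(hsv,(8,70,110),(25,255,255))&m
n,_,st,ce=cv2.connectedComponentsWithStats(t)
for i in range(1,n):
    if st[i,4]>15: print(st[i],ce[i],mf(plane("top",[ce[i]],.072)[0]).round(1))
print(poly.tolist(), hsv[poly[:,1].min():poly[:,1].max():6,poly[:,0].min():poly[:,0].max():6,1].tolist()[0])
g=b[200:350,300:470].copy(); cv2.imwrite("pics/cr.png",cv2.resize(g,None,fx=4,fy=4,interpolation=cv2.INTER_CUBIC))
E
```

```text
[364 245  24  23 271] [375.7528 256.048 ] [-52.2  49.2  66. ]
[396 278  24  24 279] [407.4659 289.7885] [-52.6 -46.9  66. ]
[[407, 311], [355, 256], [376, 236], [428, 290]] [6, 4, 14, 11, 5, 5, 4, 9, 5, 8, 7, 6, 4]
```

```bash
python3 - <<'E'
from kin import *
r=ori(90,0)
P=cur()[0]; h=mf(P)
for s,z in((.25,200),(.5,230),(.75,230),(1,230)):
    p=h+(np.array([-52.5,2,0])-h)*s; p[2]=z
    to(w(p),ori(90,46.5*(1-s)),tag=str(p.round()))
to(w([-52.5,2,120]),r,tag="120");to(w([-52.5,2,82]),r,tag="82")
E
```

```text
[-247.  185.  200.] shift -88.8 0.9 -51.2  rot 0.005 -0.006 0.201 (12 deg)
[-182.  124.  230.] shift -177.7 1.7 -81.7  rot 0.004 -0.007 0.404 (23 deg)
[-117.   63.  230.] shift -266.8 2.3 -82.2  rot 0.003 -0.007 0.607 (35 deg)
[-52.   2. 230.] shift -355.9 3.0 -82.7  rot 0.003 -0.008 0.810 (46 deg)
120 shift -356.5 2.4 27.3  rot 0.003 -0.008 0.810 (46 deg)
82 shift -356.7 2.2 65.3  rot 0.003 -0.008 0.810 (46 deg)
```

carry_out(deltas="-40 0 -50 0 0 0.1 0.9; -89 1 -75 0 0 0.2 0.9; -133 1 -82 0 0 0.3 0.9; -178 2 -82 0 0 0.4 0.9; -222 2 -82 0 0 0.51 0.9; -267 2 -82 0 0 0.61 0.9; -311 3 -82 0 0 0.71 0.9; -356 3 -82 0 0 0.81 0.9; -356 3 -82 0 -0.01 0.81 0.9; -356 3 -40 0 -0.01 0.81 0.9; -356 2 20 0 -0.01 0.81 0.9; -356 2 20 0 -0.01 0.81 0.9")

```text
time_s: 19.18
eef_pos: [0.5037, -0.2986, 0.1258]
eef_rot: [-0.005, 0.926, 0.378, -0.004]
wrist_force: [-0.7, -0.6, -1.2]
opening: 0.457
grasp_force: 61.6
```

```bash
python3 - <<'E'
from kin import *
o=sensors.get_obs(); print(mf(cur()[0]),o["opening"],o["grasp_force"],o["wrist_force"])
r=ori(90,0)
for z in(90,78,72): to(w([-52.5,2,z]),r,tag=str(z))
b=vision.camera("scene"); cv2.imwrite("pics/s11.png",b)
hsv=cv2.cvtColor(b,cv2.COLOR_BGR2HSV); m=cv2.inRange(hsv,(12,25,150),(35,150,255))
P=mf(cur()[0]); print("expected ends scene",proj("scene",[w(P+[0,s*75,10]) for s in(-1,1)]))
z=np.zeros_like(m);z[200:310,280:420]=m[200:310,280:420]
n,_,st,ce=cv2.connectedComponentsWithStats(z); print([(st[i].tolist(),ce[i].round(1).tolist()) for i in range(1,n) if st[i,4]>60])
E
```

```text
[-59.2673   1.9962 119.8311] 0.45668441908520696 61.645023426281114 [-0.6976 -0.5959 -1.1901]
90 shift 0.1 7.1 29.7  rot -0.012 0.004 0.001 (1 deg)
78 shift 0.1 7.3 41.7  rot -0.012 0.004 0.001 (1 deg)
72 shift 0.2 7.4 47.7  rot -0.012 0.004 0.001 (1 deg)
expected ends scene [[347.9765 276.4875]
 [365.7916 243.6493]]
[([280, 206, 58, 104, 3974], [302.2, 268.4]), ([286, 206, 56, 44, 841], [315.1, 222.1]), ([338, 224, 8, 15, 64], [341.4, 230.7]), ([371, 235, 33, 33, 740], [389.2, 252.6]), ([335, 240, 39, 47, 732], [353.2, 264.3]), ([335, 245, 7, 14, 62], [338.8, 251.0]), ([340, 290, 24, 12, 150], [351.3, 296.0])]
```

carry_out(deltas="0 7 15 -0.01 0 0 0.9; 0 7 30 -0.01 0 0 0.9; 0 7 30 -0.01 0 0 0.9; 0 7 37 -0.01 0 0 0.9; 0 7 43 -0.01 0 0 0.9; 0 7 43 -0.01 0 0 0.9")

```text
time_s: 19.98
eef_pos: [0.5121, -0.308, 0.0887]
eef_rot: [0.006, 0.926, 0.378, 0.001]
wrist_force: [-0.1, -0.2, -1.9]
opening: 0.456
grasp_force: 61.6
```

```bash
python3 - <<'E'
from kin import *
o=sensors.get_obs(); print(mf(cur()[0]),o["opening"],o["grasp_force"],RM.inv().apply(o["wrist_force"]),RM.inv().apply(o["torque"]))
E
```

```text
[-46.6309   1.4604  82.6579] 0.4556681740162898 61.627866444396204 [ 0.0468 -0.1949 -1.9039] [0.0307 0.0178 0.0002]
```

carry_out(deltas="0 0 0 0 0 0 0.9; 0 0 0 0 0 0 0.9")

```text
time_s: 20.23
eef_pos: [0.5126, -0.3084, 0.0895]
eef_rot: [0.006, 0.926, 0.378, 0.001]
wrist_force: [-0.0, 0.4, -1.3]
opening: 0.452
grasp_force: 61.6
```

```bash
python3 - <<'E'
from kin import *
o=sensors.get_obs(); print(mf(cur()[0]),RM.inv().apply(o["wrist_force"]))
for z in(84,76,71): to(w([-52.5,2,z]),ori(90,0),tag=str(z))
E
```

```text
[-45.9752   1.5062  83.5389] [-0.3141  0.2859 -1.2777]
84 shift 0.5 -6.5 -0.5  rot 0.012 0.003 0.000 (1 deg)
76 shift 0.5 -6.6 7.5  rot 0.012 0.003 0.000 (1 deg)
71 shift 0.5 -6.7 12.5  rot 0.012 0.003 0.000 (1 deg)
```

carry_out(deltas="0 -6 0 0.01 0 0 0.9; 0 -6 0 0.01 0 0 0.9; 0 -6 0 0.01 0 0 0.9; 0 -6 0 0.01 0 0 0.9")

```text
time_s: 20.72
eef_pos: [0.5083, -0.304, 0.0892]
eef_rot: [0.001, 0.926, 0.378, -0.001]
wrist_force: [0.1, -0.2, -1.6]
opening: 0.453
grasp_force: 61.6
```

```bash
python3 - <<'E'
from kin import *
o=sensors.get_obs(); print(mf(cur()[0]),RM.inv().apply(o["wrist_force"]),o["q"],o["dq"])
for z in(84,76,71): to(w([-52.5,2,z]),ori(90,0),tag=str(z))
E
```

```text
[-52.1418   1.5282  83.1959] [ 0.2404 -0.1047 -1.5649] [-0.7374  0.3797  1.6684 -0.0036  1.0919  0.0602] [-0.0016  0.0008  0.0011 -0.0009 -0.0001 -0.0009]
84 shift 0.5 -0.4 -0.8  rot 0.002 0.003 0.000 (0 deg)
76 shift 0.5 -0.4 7.2  rot 0.002 0.003 0.000 (0 deg)
71 shift 0.5 -0.4 12.2  rot 0.002 0.003 0.000 (0 deg)
```

carry_out(deltas="0 0 4 0 0 0 0.9; 0 0 7 0 0 0 0.9; 0 0 9 0 0 0 0.9; 0 0 11 0 0 0 0.9; 0 0 11 0 0 0 0.9; 0 0 11 0 0 0 0.9")

```text
time_s: 21.48
eef_pos: [0.5081, -0.3039, 0.0797]
eef_rot: [0.001, 0.926, 0.378, -0.001]
wrist_force: [-6.2, 4.4, 12.0]
opening: 0.449
grasp_force: 63.2
```

```bash
python3 - <<'E'
from kin import *
o=sensors.get_obs(); print(mf(cur()[0]),RM.inv().apply(o["wrist_force"]),RM.inv().apply(o["torque"]))
E
```

```text
[-52.3775   1.4341  73.7018] [-7.4299 -1.3574 12.0382] [-0.1572  1.1987 -0.0201]
```

carry_out(deltas="0 0 -2 0 0 0 0.9; 0 0 -2 0 0 0 0.35; 0 0 -2 0 0 0 0.35; 0 0 -2 0 0 0 0.35; 0 0 -2 0 0 0 0.3; 0 0 -2 0 0 0 0.3")

```text
time_s: 22.22
eef_pos: [0.5092, -0.3051, 0.0803]
eef_rot: [0.003, 0.926, 0.378, -0.0]
wrist_force: [3.8, -3.6, -3.8]
opening: 0.699
grasp_force: 2.5
```

```bash
python3 - <<'E'
from kin import *
o=sensors.get_obs(); print(mf(cur()[0]),RM.inv().apply(o["wrist_force"]),o["opening"])
E
```

```text
[-50.6811   1.3692  74.303 ] [ 5.2232  0.1956 -3.8399] 0.6991194821991442
```

carry_out(deltas="0 0 0 0 0 0 0.42; 0 0 0 0 0 0 0.42; 0 0 -6 0 0 0 0.42; 0 0 -12 0 0 0 0.42; 0 0 -12 0 0 0 0.42")

```text
time_s: 22.85
eef_pos: [0.5088, -0.3044, 0.0932]
eef_rot: [0.002, 0.926, 0.378, -0.001]
wrist_force: [-0.0, -0.9, -0.2]
opening: 0.581
grasp_force: 0.0
```

```bash
python3 - <<'E'
from kin import *
o=sensors.get_obs(); print(mf(cur()[0]),RM.inv().apply(o["wrist_force"]),o["opening"],o["grasp_force"])
E
```

```text
[-51.5401   1.5925  87.2129] [ 0.5894 -0.6205 -0.1687] 0.5809489575514999 0.0
```

```bash
python3 - <<'E'
from kin import *
for p in([-60,0,200],[-60,0,345],[40,0,350],[130,0,350],[130,0,290],[118,0,284]):
    to(w(p),ori(90,0),tag=str(p)); print(ik(w(p),ori(90,0),sensors.get_obs()["q"],KK)[0])
E
```

```text
[-60, 0, 200] shift -1.9 -8.1 -112.8  rot 0.003 0.003 0.000 (0 deg)
[-0.7411  0.2241  1.6089 -0.      1.3087  0.0549]
[-60, 0, 345] shift -2.4 -7.6 -257.8  rot 0.003 0.003 0.000 (0 deg)
[-0.7411  0.1294  1.4273  0.      1.5849  0.0549]
[40, 0, 350] shift -2.4 92.4 -262.5  rot 0.003 0.003 0.000 (0 deg)
[-0.7492  0.3541  1.1476  0.      1.64    0.0468]
[130, 0, 350] shift -2.4 182.4 -262.2  rot 0.003 0.003 0.000 (0 deg)
[-0.7548  0.5765  0.8413  0.      1.7238  0.0412]
[130, 0, 290] shift -2.2 182.2 -202.2  rot 0.003 0.003 0.000 (0 deg)
[-0.7548  0.587   0.9413  0.      1.6133  0.0412]
[118, 0, 284] shift -2.2 170.2 -196.2  rot 0.003 0.003 0.000 (0 deg)
[-0.7541  0.5592  0.9934  0.      1.5889  0.0419]
```

carry_out(deltas="0 -4 -50 0 0 0 0.42; -1 -8 -110 0 0 0 0.42; -2 -8 -170 0 0 0 1; -2 -8 -230 0 0 0 1; -2 -8 -258 0 0 0 1; -2 -8 -258 0 0 0 1")

```text
time_s: 23.6
eef_pos: [0.5024, -0.2995, 0.3533]
eef_rot: [0.004, 0.926, 0.378, 0.0]
wrist_force: [0.5, -0.1, -0.7]
opening: 0.002
grasp_force: 0.0
```

```bash
python3 - <<'E'
from kin import *
print(mf(cur()[0]))
a=vision.camera("scene");b=vision.camera("top");cv2.imwrite("pics/s12.png",a);cv2.imwrite("pics/t12.png",b)
for s,n in((a,"scene"),(b,"top")):
    for p in [[-53+dx,1+dy,66+z] for dx in(-22,22) for dy in(-75,75) for z in(0,29)]:
        u=proj(n,[w(p)])[0].astype(int); cv2.circle(s,tuple(u),0,(255,0,255),1)
c=cv2.resize(a[130:330,300:460],(480,600),interpolation=cv2.INTER_CUBIC); d=cv2.resize(b[190:350,310:450],(320,366),interpolation=cv2.INTER_CUBIC)
cv2.imwrite("pics/c12.png",np.hstack([c,cv2.copyMakeBorder(d,0,600-366,0,0,cv2.BORDER_CONSTANT)]))
E
```

```text
[-59.5046   0.4285 347.3263]
```

View pics/c12.png

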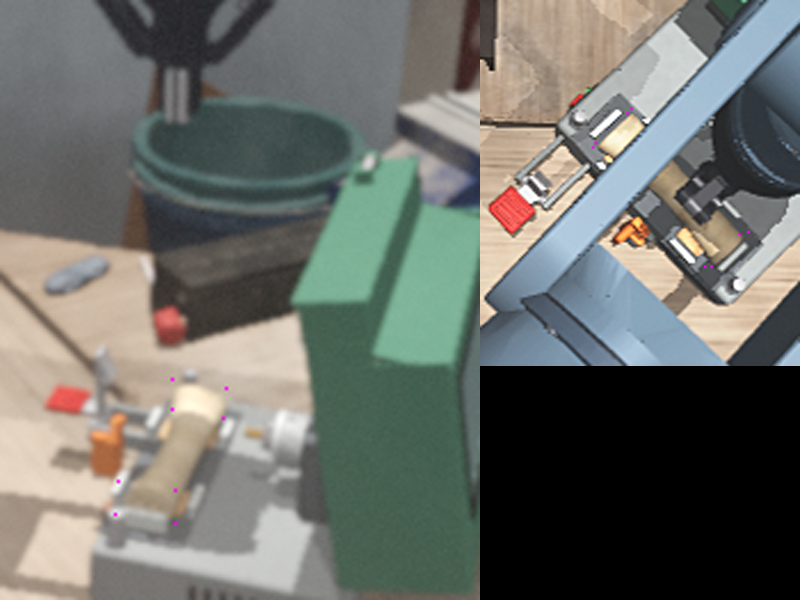

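The bone lies in the cradle between the end stops, with both ends at the projected corner marks in the scene crop, (200,400) and (155,495). The bonnet stands nearly upright.

```bash
python3 - <<'E'
from kin import *
def bp(x,z,t,y=0): # bonnet-frame point at angle t
    dx,dz=x-100,z-66; return np.array([100+dx*np.cos(t)+dz*np.sin(t),y,66-dx*np.sin(t)+dz*np.cos(t)])
for t in(1.2,1.25,1.3,1.35,1.4): print(t,proj("scene",[w(bp(-125,58,t,-119)),w(bp(-125,105,t,-119)),w(bp(-86,105,t,-119))]).round(1).tolist(), bp(-125,105,t).round(),bp(-113,105,t).round())
print("seen edge (399,231.7); nose top near (426?,230)")
for p in([40,0,352],[140,0,352],[140,0,292]): to(w(p),ori(90,0),tag=str(p))
E
```

```text
1.2 [[377.2, 233.6], [400.9, 229.2], [406.9, 247.5]] [ 55.   0. 290.] [ 59.   0. 279.]
1.25 [[382.8, 232.5], [407.0, 229.2], [411.9, 247.7]] [ 66.   0. 292.] [ 70.   0. 280.]
1.3 [[388.5, 231.7], [413.2, 229.5], [417.0, 248.2]] [ 77.   0. 293.] [ 81.   0. 282.]
1.35 [[394.3, 231.1], [419.5, 230.0], [422.1, 248.8]] [ 89.   0. 294.] [ 91.   0. 282.]
1.4 [[400.2, 230.8], [425.8, 230.8], [427.3, 249.7]] [100.   0. 294.] [102.   0. 283.]
seen edge (399,231.7); nose top near (426?,230)
[40, 0, 352] shift -0.4 101.1 -9.0  rot 0.000 0.003 0.000 (0 deg)
[140, 0, 352] shift -0.4 201.1 -9.0  rot 0.000 0.003 0.000 (0 deg)
[140, 0, 292] shift -0.2 201.1 51.0  rot 0.000 0.003 0.000 (0 deg)
```

carry_out(deltas="0 50 -9 0 0 0 1; 0 101 -9 0 0 0 1; 0 155 -9 0 0 0 1; 0 200 -9 0 0 0 1; 0 200 -9 0 0 0 1; 0 200 25 0 0 0 1; 0 200 58 0 0 0 1; 0 200 58 0 0 0 1; 0 200 58 0 0 0 1")

```text
time_s: 24.82
eef_pos: [0.6413, -0.4416, 0.2937]
eef_rot: [0.002, 0.926, 0.378, -0.001]
wrist_force: [0.7, 0.4, 0.2]
opening: 0.002
grasp_force: 0.0
```

```bash
cat >> kin.py <<'E'
def bp(x,z,t,y=0):
    dx,dz=x-100,z-66; return np.array([100+dx*np.cos(t)+dz*np.sin(t),y,66-dx*np.sin(t)+dz*np.cos(t)])
E
python3 - <<'E'
from kin import *
o=sensors.get_obs();print(mf(cur()[0]),o["q"],RM.inv().apply(o["wrist_force"]))
for t in np.arange(1.4,.25,-.1):
    p=bp(-112,105,t)+[12,0,0]; to(w(p),ori(90,0),tag="%.1f %s"%(t,p.round()))
E
```

```text
[139.2619   0.3089 287.6798] [-0.7535  0.61    0.9114 -0.0032  1.6179  0.0421] [0.2397 0.7983 0.1839]
1.4 [114.   0. 282.] shift -0.3 -24.9 6.1  rot 0.002 0.003 0.000 (0 deg)
1.3 [ 93.   0. 281.] shift -0.3 -46.4 6.9  rot 0.002 0.003 0.000 (0 deg)
1.2 [ 72.   0. 278.] shift -0.3 -67.8 9.8  rot 0.002 0.003 0.000 (0 deg)
1.1 [ 51.   0. 273.] shift -0.2 -88.7 14.8  rot 0.002 0.003 0.000 (0 deg)
1.0 [ 30.   0. 265.] shift -0.2 -109.0 22.0  rot 0.002 0.003 0.000 (0 deg)
0.9 [ 11.   0. 256.] shift -0.2 -128.6 31.1  rot 0.002 0.003 0.000 (0 deg)
0.8 [ -8.   0. 245.] shift -0.1 -147.1 42.1  rot 0.002 0.003 0.000 (0 deg)
0.7 [-25.   0. 232.] shift -0.1 -164.4 54.9  rot 0.002 0.003 0.000 (0 deg)
0.6 [-41.   0. 218.] shift -0.1 -180.4 69.4  rot 0.002 0.003 0.000 (0 deg)
0.5 [-55.   0. 202.] shift -0.0 -194.8 85.3  rot 0.002 0.003 0.000 (0 deg)
0.4 [-68.   0. 184.] shift 0.1 -207.6 102.7  rot 0.002 0.003 0.000 (0 deg)
0.3 [-79.   0. 166.] shift 0.1 -218.6 121.2  rot 0.002 0.003 0.000 (0 deg)
```

carry_out(deltas="0 -25 11 0 0 0 1; 0 -46 12 0 0 0 1; 0 -68 14 0 0 0 1; 0 -89 19 0 0 0 1; 0 -109 25 0 0 0 1; 0 -129 34 0 0 0 1; 0 -147 44 0 0 0 1; 0 -164 56 0 0 0 1; 0 -180 70 0 0 0 1; 0 -195 86 0 0 0 1; 0 -207 103 0 0 0 1; 0 -218 121 0 0 0 1")

```text
time_s: 26.32
eef_pos: [0.4898, -0.2873, 0.1737]
eef_rot: [0.004, 0.926, 0.378, 0.0]
wrist_force: [-0.3, 0.4, 0.9]
opening: -0.001
grasp_force: 0.3
```

```bash
python3 - <<'E'
from kin import *
o=sensors.get_obs();print(mf(cur()[0]),o["q"],RM.inv().apply(o["wrist_force"]))
for t in (.25,.2,.15,.1,.05,0,-.03):
    p=bp(-108,105,t)+[2,0,0]; to(w(p),ori(90,0),tag="%.2f %s"%(t,p.round()))
a=vision.camera("scene");cv2.imwrite("pics/s13.png",a)
g=cv2.inRange(cv2.cvtColor(a,cv2.COLOR_BGR2HSV),(60,80,30),(90,255,255)); ys,xs=np.where(g[180:340,270:420]); i=xs.argmin(); print("leftmost green",xs[i]+270,ys[i]+180)
for t in(.2,.3,.4,.6,1.39): print(t,proj("scene",[w(bp(-125,58,t,-119)),w(bp(-125,105,t,-119))]).round().tolist())
E
```

```text
[-77.0419  -0.0254 167.745 ] [-0.7376  0.2185  1.6844 -0.0033  1.2319  0.0593] [-0.4595  0.0788  0.8574]
0.25 [-90.   0. 155.] shift 0.1 -12.9 12.4  rot 0.007 0.003 0.000 (0 deg)
0.20 [-94.   0. 146.] shift 0.1 -17.2 22.1  rot 0.007 0.003 0.000 (0 deg)
0.15 [-98.   0. 136.] shift 0.1 -21.0 32.0  rot 0.007 0.003 0.000 (0 deg)
0.10 [-101.    0.  126.] shift 0.1 -24.3 42.0  rot 0.007 0.003 0.000 (0 deg)
0.05 [-104.    0.  115.] shift 0.2 -27.1 52.2  rot 0.007 0.003 0.000 (0 deg)
0.00 [-106.    0.  105.] shift 0.2 -29.4 62.5  rot 0.007 0.003 0.000 (0 deg)
-0.03 [-107.    0.   99.] shift 0.2 -30.5 68.8  rot 0.007 0.003 0.000 (0 deg)
leftmost green 351 259
0.2 [[312.0, 294.0], [316.0, 277.0]]
0.3 [[314.0, 286.0], [320.0, 269.0]]
0.4 [[317.0, 278.0], [325.0, 262.0]]
0.6 [[326.0, 263.0], [339.0, 249.0]]
1.39 [[399.0, 231.0], [425.0, 231.0]]
```

```bash
python3 - <<'E'
from kin import *
for f in("pics/s13.png","pics/s7.png","pics/s6.png"):
    a=cv2.imread(f); h=cv2.cvtColor(a,cv2.COLOR_BGR2HSV); g=cv2.inRange(h,(58,60,15),(92,255,255)); g[:,:290]=0; g[:170]=0; g[:,460:]=0
    cs=sorted(cv2.findContours(g,cv2.RETR_EXTERNAL,cv2.CHAIN_APPROX_NONE)[0],key=cv2.contourArea)[-3:]
    for c in cs: print(f,cv2.contourArea(c),cv2.approxPolyDP(c,3,True)[:,0].tolist())
for t in(.25,.3,.9,1.0): print(t,[proj("scene",[w(bp(*p))])[0].round().tolist() for p in((-125,58,t,-119),(-125,105,t,-119),(-125,105,t,119),(-71,148,t,-119),(90,150,t,-119),(94,70,t,-119))])
print(proj("scene",[cur()[0]]))
E
```

```text
pics/s13.png 19.0 [[414, 186], [404, 188], [407, 192]]
pics/s13.png 35.5 [[397, 193], [394, 189], [381, 190], [381, 194]]
pics/s13.png 7788.5 [[379, 212], [355, 232], [356, 241], [351, 248], [340, 241], [323, 269], [339, 277], [343, 272], [345, 279], [340, 283], [344, 280], [350, 286], [345, 292], [348, 295], [350, 291], [355, 293], [354, 299], [394, 319], [401, 317], [410, 326], [429, 297], [442, 241]]
pics/s7.png 21.0 [[354, 181], [355, 187], [367, 193]]
pics/s7.png 30.0 [[415, 186], [403, 191], [407, 194]]
pics/s7.png 9094.5 [[392, 186], [380, 190], [380, 198], [374, 197], [352, 243], [413, 325], [449, 311], [459, 269], [459, 250], [421, 196], [404, 200]]
pics/s6.png 19.0 [[413, 185], [405, 188], [406, 192]]
pics/s6.png 36.0 [[396, 193], [392, 188], [381, 193]]
pics/s6.png 8429.0 [[353, 218], [321, 267], [321, 276], [327, 272], [326, 281], [330, 280], [332, 287], [332, 283], [337, 284], [336, 290], [340, 292], [340, 284], [350, 297], [399, 321], [403, 318], [404, 324], [412, 324], [429, 297], [442, 241], [380, 212], [367, 225]]
0.25 [[312.0, 290.0], [318.0, 273.0], [350.0, 223.0], [347.0, 267.0], [424.0, 297.0], [412.0, 327.0]]
0.3 [[314.0, 286.0], [320.0, 269.0], [352.0, 220.0], [350.0, 264.0], [426.0, 298.0], [413.0, 327.0]]
0.9 [[348.0, 245.0], [367.0, 235.0], [393.0, 188.0], [401.0, 248.0], [448.0, 312.0], [415.0, 327.0]]
1.0 [[357.0, 240.0], [377.0, 232.0], [402.0, 185.0], [411.0, 248.0], [451.0, 315.0], [415.0, 327.0]]
[[347.3496 245.9642]]
```

carry_out(deltas="0 -13 12 0 0 0 1; 0 -17 22 0 0 0 1; 0 -21 32 0 0 0 1; 0 -24 42 0 0 0 1; 0 -27 50 0 0 0 1; 0 -28 56 0 0 0 1; 0 -29 62 0 0 0 1; 0 -29 65 0 0 0 1; 0 -29 68 0 0 0 1; 0 -29 68 0 0 0 1")

```text
time_s: 27.62
eef_pos: [0.4699, -0.2673, 0.111]
eef_rot: [0.003, 0.926, 0.378, -0.001]
wrist_force: [-19.9, 15.5, 61.9]
opening: 0.003
grasp_force: 31.0
```

```bash
python3 - <<'E'
from kin import *
o=sensors.get_obs();print(mf(cur()[0]),RM.inv().apply(o["wrist_force"]))
E
```

```text
[-105.2394   -0.2261  105.0275] [-25.001   -3.4142  61.8992]
```

carry_out(deltas="0 0 -8 0 0 0 1; 0 0 -40 0 0 0 1; 0 -30 -90 0 0 0 1; 0 -80 -140 0 0 0 1; 0 -120 -160 0 0 0 1; 0 -120 -160 0 0 0 1; 0 -120 -160 0 0 0 1")

```text
time_s: 28.5
eef_pos: [0.3848, -0.18, 0.2626]
eef_rot: [0.002, 0.926, 0.378, -0.001]
wrist_force: [-0.7, 0.5, 0.2]
opening: 0.001
grasp_force: 0.0
```

```bash
python3 - <<'E'
from kin import *
o=sensors.get_obs();print(o["time_s"],mf(cur()[0]),RM.inv().apply(o["wrist_force"]))
a=vision.camera("scene");b=vision.camera("top");cv2.imwrite("pics/s14.png",a);cv2.imwrite("pics/t14.png",b)
for f in("s14","s1","s3"):
    x=cv2.imread(f"pics/{f}.png"); g=cv2.inRange(cv2.cvtColor(x,cv2.COLOR_BGR2HSV),(58,60,15),(92,255,255)); g[:,:290]=0; g[:170]=0; g[:,460:]=0
    c=max(cv2.findContours(g,cv2.RETR_EXTERNAL,cv2.CHAIN_APPROX_NONE)[0],key=cv2.contourArea); print(f,cv2.contourArea(c),cv2.approxPolyDP(c,5,True)[:,0].tolist())
s1=cv2.imread("pics/s1.png"); print("diff machine region vs shut/popped",cv2.absdiff(a,s1)[240:340,330:440].mean(),cv2.absdiff(a,cv2.imread("pics/s3.png"))[240:340,330:440].mean())
# bystanders unmoved: diff top vs first
t0=cv2.imread("pics/t0.png"); d=cv2.absdiff(b,t0).sum(2)
for n,(x0,y0,x1,y1) in dict(tin=(148,305,184,342),redtin=(112,288,148,322),block=(246,312,294,352),hone=(185,190,210,232),driver=(192,172,278,212),pad=(310,268,345,294)).items(): print(n,d[y0:y1,x0:x1].mean().round(1))
E
```

```text
28.5 [-227.1382    0.0052  256.5696] [-0.8169 -0.1287  0.2161]
s14 7111.0 [[365, 228], [355, 244], [343, 244], [313, 294], [327, 297], [332, 281], [342, 282], [344, 288], [337, 289], [346, 295], [337, 303], [344, 297], [355, 316], [373, 313], [373, 320], [410, 325], [431, 238]]
s1 7124.5 [[364, 228], [355, 244], [343, 244], [313, 294], [328, 297], [336, 281], [351, 304], [348, 310], [357, 305], [364, 318], [395, 325], [401, 317], [399, 324], [407, 327], [431, 238]]
s3 7513.5 [[367, 221], [360, 235], [346, 234], [316, 283], [332, 288], [339, 278], [351, 288], [344, 290], [347, 296], [356, 297], [354, 310], [409, 327], [437, 239]]
diff machine region vs shut/popped 1.8369393939393939 15.46778787878788
tin 15.0
redtin 4.4
block 58.4
hone 4.9
driver 5.3
pad 96.9
```

```bash
python3 - <<'E'
from kin import *
a=cv2.imread("pics/s14.png"); s3=cv2.imread("pics/s3.png")
for n,(x0,y0,x1,y1) in dict(block=(246,254,290,280),tins=(228,208,258,240),hone=(312,212,340,230),pad=(312,256,330,268)).items():
    t=s3[y0:y1,x0:x1]; m=cv2.matchTemplate(a[y0-8:y1+8,x0-8:x1+8],t,cv2.TM_CCOEFF_NORMED); print(n,cv2.minMaxLoc(m)[1],np.array(cv2.minMaxLoc(m)[3])-8,cv2.absdiff(a,s3)[y0:y1,x0:x1].mean().round(1))
b=cv2.imread("pics/t14.png");r=cv2.inRange(cv2.cvtColor(b,cv2.COLOR_BGR2HSV),(0,150,60),(8,255,255))[260:310,300:350]; m=cv2.moments(r,True); print(m["m00"],m["m10"]/max(m["m00"],1)+300)
E
```

```text
block 0.8092700839042664 [0 0] 21.4
tins 0.9977572560310364 [0 0] 2.0
hone 0.5600506663322449 [0 0] 9.1
pad 0.8600338697433472 [2 0] 16.8
166.0 321.8855421686747
```

```bash
python3 -c "
from bench import ctrl
print(ctrl.hand_in())"
```

```text
the job is handed in; nothing more can be done
None
```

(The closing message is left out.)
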